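# Clear the used sample ware through the discard barrow

### The job

Clear the bench of used ware: load every square plastic bottle and jar into the tray of the discard barrow, then lift the barrow's push bar so that the whole load tips forward over the wheel into the decontamination bin, and lower the barrow gently back onto its feet without letting it drop. Then close the bin's lid and press it down until it snaps fully shut. The bin is contaminated, so never reach into it or low over it while it stands open, and leave everything else on the bench where it is.

Things in the scene. Friction and masses are not known exactly. Their poses are not given: they have to be found in the camera images.
- tray (a point): open steel tray of the discard barrow; this point lies on its flat floor, mid-way across. z is up from the floor, y points forward to the open nose (towards the bin), x across. Inside: 160 mm across (x from -80 to 80), rear wall at y = -80, flat floor to y = 80, then a slightly rising nose that ends open at y = 105; side and rear walls stand 45 mm over the floor. The floor lies 185 mm above the bench while the barrow is down
- bar (a point): middle of the barrow's push bar at its rear: a round rubber-covered bar, 16 mm thick, running along the tray's x with 110 mm free between its two arms; 55 mm behind the tray's rear wall, 190 mm above the bench while the barrow is down (the dock step below it ends 30 mm in front of the bar)
- axle (a point): middle of the barrow's wheel axle, 135 mm above the bench: the barrow turns about this point; the wheel (90 mm) stands chocked on a fixed dock step 90 mm high. The axis is the tray's x. The bar is 193 mm from it
- barrow (a joint): tip angle of the barrow (rad): 0 down on its rear feet, growing as the bar is lifted and the tray tips forward over the wheel towards the bin, stop at 1.26 (72 degrees). It weighs about 0.8 kg and needs a few newtons at the bar; released below about 0.9 it falls back down onto its feet, beyond about 1.0 it leans on forward against its stop by itself
- bin_in (a point): middle of the inner floor of the grey decontamination bin in front of the barrow's nose (5 mm above the bench). Its x and y run along its walls, y pointing on away from the barrow: inside 190 mm (x) by 210 mm (y), walls 5 mm thick, rim 100 mm above this point; open on top under its hinged lid
- lid_hinge (a point): middle of the lid's hinge axis, on the bin's far rim (+x side of the bin), 107 mm above the bench; the axis is the bin's y
- lid_edge (a point): point on the outer (top) face of the lid near its free front edge, mid-way along it, 190 mm from the hinge axis and 41 mm off the plane through the axis that lies level when the lid is shut: when shut it lies 148 mm above the bench, and this is where to press. The lid is a grey domed cover, 206 by 222 mm and 41 mm deep (36 mm hollow), with a thumb lip (90 mm wide, 12 mm thick, 20 mm off that plane) reaching on to 231 mm from the axis; its own z points out of the outer face
- lid (a joint): lid angle (rad): 0 fully shut and caught, 1.45 to 1.65 (about upright, its lip 340 mm above the bench) at the start. A stiff hinge (0.27 N m) holds it wherever it is left. From about 0.08 down it meets the snap catch in the bin's front wall: pressing steadily with some 12 N at the front edge takes it past (about 10 mm of travel there), then it snaps down to 0; it is shut and caught below 0.025
- bottle1_c (a point): used square plastic bottle, off-white with a round white screw cap: body 42 x 42 mm and 66 mm high with flat sides (grip it here), cap 32 mm across, 95 mm tall in all, about 60 g; at the start it stands upright on the bench. This point is its centre, half-way up (47.5 mm above its foot); z runs from foot to cap, x and y are square to its flat sides. May be absent
- bottle2_c (a point): used square plastic bottle, off-white with a round white screw cap: body 42 x 42 mm and 66 mm high with flat sides (grip it here), cap 32 mm across, 95 mm tall in all, about 60 g; at the start it stands upright on the bench. This point is its centre, half-way up (47.5 mm above its foot); z runs from foot to cap, x and y are square to its flat sides. May be absent
- bottle3_c (a point): used square plastic bottle, off-white with a round white screw cap: body 42 x 42 mm and 66 mm high with flat sides (grip it here), cap 32 mm across, 95 mm tall in all, about 60 g; at the start it stands upright on the bench. This point is its centre, half-way up (47.5 mm above its foot); z runs from foot to cap, x and y are square to its flat sides. May be absent
- jar1_c (a point): used square plastic jar, off-white with a wide round white lid: body 44 x 44 mm and 48 mm high with flat sides, lid 40 mm across, 64 mm tall in all, about 60 g; at the start it stands upright on the bench. This point is its centre, half-way up (32 mm above its foot); z runs from foot to lid, x and y are square to its flat sides. May be absent
- jar2_c (a point): used square plastic jar, off-white with a wide round white lid: body 44 x 44 mm and 48 mm high with flat sides, lid 40 mm across, 64 mm tall in all, about 60 g; at the start it stands upright on the bench. This point is its centre, half-way up (32 mm above its foot); z runs from foot to lid, x and y are square to its flat sides. May be absent
- reagent: brown round glass reagent bottle with a black cap, 46 mm wide, 105 mm tall, standing among the used ware: still in use, leave it. Origin at the middle of its underside
- tube_rack: white tube rack with capped tubes, 80 x 200 mm and 94 mm tall, behind the barrow: leave it. Origin at the middle of its underside
- slide_box: flat black slide box, 100 x 170 x 36 mm: leave it. Origin at the middle of its underside
- beaker: round glass beaker, 74 mm wide, 95 mm tall: leave it. Origin at the middle of its underside
- dishes: stack of round flat dishes, 88 mm wide, 53 mm tall, behind the bin: leave it. Origin at the middle of its underside
- wash_bottle: round white wash bottle with a bent spout, 68 mm wide, 215 mm tall: leave it. Origin at the middle of its underside
- notebook: blue notebook, 150 x 210 x 14 mm: leave it. Origin at the middle of its underside

How it is judged:
On the way, in this order (a step that is already met when the one before it is completed fails the run):
1. every used bottle and jar present lies in the barrow's tray (one that was knocked from the tray into the bin counts too), the barrow down on its feet (((x of bottle1_c in the frame of tray between -0.08 and 0.08 m and y of bottle1_c in the frame of tray between -0.08 and 0.1 m and z of bottle1_c in the frame of tray between 0 and 0.12 m) or (x of bottle1_c in the frame of bin_in between -0.095 and 0.095 m and y of bottle1_c in the frame of bin_in between -0.105 and 0.105 m and z of bottle1_c in the frame of bin_in between 0 and 0.11 m)) and ((x of bottle2_c in the frame of tray between -0.08 and 0.08 m and y of bottle2_c in the frame of tray between -0.08 and 0.1 m and z of bottle2_c in the frame of tray between 0 and 0.12 m) or (x of bottle2_c in the frame of bin_in between -0.095 and 0.095 m and y of bottle2_c in the frame of bin_in between -0.105 and 0.105 m and z of bottle2_c in the frame of bin_in between 0 and 0.11 m)) and ((x of bottle3_c in the frame of tray between -0.08 and 0.08 m and y of bottle3_c in the frame of tray between -0.08 and 0.1 m and z of bottle3_c in the frame of tray between 0 and 0.12 m) or (x of bottle3_c in the frame of bin_in between -0.095 and 0.095 m and y of bottle3_c in the frame of bin_in between -0.105 and 0.105 m and z of bottle3_c in the frame of bin_in between 0 and 0.11 m)) and ((x of jar1_c in the frame of tray between -0.08 and 0.08 m and y of jar1_c in the frame of tray between -0.08 and 0.1 m and z of jar1_c in the frame of tray between 0 and 0.12 m) or (x of jar1_c in the frame of bin_in between -0.095 and 0.095 m and y of jar1_c in the frame of bin_in between -0.105 and 0.105 m and z of jar1_c in the frame of bin_in between 0 and 0.11 m)) and ((x of jar2_c in the frame of tray between -0.08 and 0.08 m and y of jar2_c in the frame of tray between -0.08 and 0.1 m and z of jar2_c in the frame of tray between 0 and 0.12 m) or (x of jar2_c in the frame of bin_in between -0.095 and 0.095 m and y of jar2_c in the frame of bin_in between -0.105 and 0.105 m and z of jar2_c in the frame of bin_in between 0 and 0.11 m)) and ((x of bottle1_c in the frame of tray between -0.08 and 0.08 m and y of bottle1_c in the frame of tray between -0.08 and 0.1 m and z of bottle1_c in the frame of tray between 0 and 0.12 m) or (x of bottle2_c in the frame of tray between -0.08 and 0.08 m and y of bottle2_c in the frame of tray between -0.08 and 0.1 m and z of bottle2_c in the frame of tray between 0 and 0.12 m) or (x of bottle3_c in the frame of tray between -0.08 and 0.08 m and y of bottle3_c in the frame of tray between -0.08 and 0.1 m and z of bottle3_c in the frame of tray between 0 and 0.12 m) or (x of jar1_c in the frame of tray between -0.08 and 0.08 m and y of jar1_c in the frame of tray between -0.08 and 0.1 m and z of jar1_c in the frame of tray between 0 and 0.12 m) or (x of jar2_c in the frame of tray between -0.08 and 0.08 m and y of jar2_c in the frame of tray between -0.08 and 0.1 m and z of jar2_c in the frame of tray between 0 and 0.12 m)) and value of joint barrow below 0.06 rad), for 0.2 s.
2. the barrow is tipped forward over its wheel, past 45 degrees (value of joint barrow above 0.785 rad), for 0.1 s.
3. every used bottle and jar is in the bin and the barrow is back down on its feet (x of bottle1_c in the frame of bin_in between -0.095 and 0.095 m and y of bottle1_c in the frame of bin_in between -0.105 and 0.105 m and z of bottle1_c in the frame of bin_in between 0 and 0.11 m and x of bottle2_c in the frame of bin_in between -0.095 and 0.095 m and y of bottle2_c in the frame of bin_in between -0.105 and 0.105 m and z of bottle2_c in the frame of bin_in between 0 and 0.11 m and x of bottle3_c in the frame of bin_in between -0.095 and 0.095 m and y of bottle3_c in the frame of bin_in between -0.105 and 0.105 m and z of bottle3_c in the frame of bin_in between 0 and 0.11 m and x of jar1_c in the frame of bin_in between -0.095 and 0.095 m and y of jar1_c in the frame of bin_in between -0.105 and 0.105 m and z of jar1_c in the frame of bin_in between 0 and 0.11 m and x of jar2_c in the frame of bin_in between -0.095 and 0.095 m and y of jar2_c in the frame of bin_in between -0.105 and 0.105 m and z of jar2_c in the frame of bin_in between 0 and 0.11 m and value of joint barrow below 0.06 rad), for 0.2 s.
4. the lid is pressed fully shut, past its catch (value of joint lid below 0.025 rad), for 0.2 s.
At the end, for the whole second after the job is handed in: Every used bottle and jar present lies inside the bin, the barrow is down on its feet (within 0.06 rad), the lid is shut past its catch (below 0.025 rad), all at rest (all of step 3 and value of joint lid below 0.025 rad and velocity of joint each of lid, barrow below 0.05 rad/s); the robot touches nothing.
It fails at once if the barrow is let drop (it comes down faster than 3 rad/s, about 0.6 m/s at the bar) (velocity of joint barrow below -3 rad/s).
It fails at once if the gripper reaches into the open bin or low over it (its grasp point less than 150 mm above the rim while the lid stands open, above 1.2 rad) (x of the grasp point in the frame of bin_in between -0.07 and 0.07 m and y of the grasp point in the frame of bin_in between -0.09 and 0.09 m and z of the grasp point in the frame of bin_in below 0.25 m and value of joint lid above 1.2 rad).
It fails at once if something else on the bench is moved by more than 30 mm (distance of any of reagent, tube_rack, slide_box, beaker, dishes, wash_bottle, notebook from where it was at the start of the episode above 0.03 m).
Of bottle1, bottle2, bottle3, jar1, jar2 only 3 to 5 are there at a start; the rules pass over those that are not, and their reading is None.
At some moment in a run one of bottle1, bottle2, bottle3, jar1, jar2 may be knocked a few centimetres aside while the robot is not near it.
It also fails if it takes over 210 s, if anything falls off the work surface, if the arm or the gripper's body presses on something with over 40 N, if the wrist force passes 120 N, or if a joint passes its speed limit or range.

### The arm

A 6-joint arm with a two-finger parallel gripper is mounted at the origin on the work surface. World frame = base frame: x ahead of the robot, y to its left, z up, the work surface at z = 0. Lengths are in m, angles in rad, forces in N, time in s.
With the tool pointing down it reaches from about 0.3 to 0.775 m from the base axis. Payload 14.6 kg.
Tool frame: the origin (TCP) lies midway between the tips of the shut fingers; the grasp point (between the pads) lies 19 mm behind it (ctrl.hold_point_z is the distance from the TCP to the grasp point, in m); z points along the fingers, x is the direction in which the jaws open and shut, and the axes are right-handed (so a half turn about z gives the same grasp; the last joint's range is limited). The gripper opens to 94 mm and grips with 3 to 60 N. Pads are 16 mm wide; open, the fingers measure 119 mm over their backs; the gripper's body (75 mm by 177 mm) begins 78 mm behind the grasp point.
Start: joints at [-1.308, 0.3, 1.521, -0, 1.321, -0.067], TCP at [0.178, -0.52, 0.205] pointing down, gripper open.
Joint ranges: [-3.03, 3.03], [-0.79, 2.21], [0.23, 2.52], [-1.04, 4.18], [0, 3.07], [-2.55, 2.55]. Speed limits (rad/s): [2.22, 2.22, 2.57, 3.14, 3.14, 3.14].

### API

Orientations are given as [roll, pitch, yaw] about the fixed x, y, z axes, in that order (R = Rz(yaw) Ry(pitch) Rx(roll)).
In Python, from station import ctrl, viewer, ticket, nets gives the robot as it stands.
- The arm moves only by the tool carry_out, never from a script. Its argument "commands" is one flat list of numbers, 7 for each row, row after row: the closure, from -1 (fully open) to 1 (shut), so that 0 is half open, then the shift along the world's x, y, z in cm, then the turn, a rotation vector about the world's x, y, z in rad. In form: [gripper, tx, ty, tz, ax, ay, az, gripper, tx, ty, tz, ax, ay, az, ...]. A call has 1 to 12 rows; each row is the pose to reach, as a shift and turn from the pose measured when the call began; what a row does not reach only later rows make up. A row lasts 1/12 s, in which the tool goes at most 41.7 mm and 7.16 degrees, less where a joint would pass 70% of its speed; a pose out of reach is approached as far as the arm can. A call with a gripper value outside its range is refused whole. The fingers move at their own pace and stop on an object; "force" is the grip in N (left out, the last holds). Time passes only in rows, so rows that repeat a pose let the fingers close. It gives the time, the measured TCP pose, the force and the opening at its end, in the units of the state.
- ctrl.get_obs(): the state, without advancing time (a new reading comes with each control period).
- viewer.camera(name): name is "scene" or "top" or "wrist"; returns (picture, depth): 400x640x3 uint8, blue, green, red; 400x640 float32, m along the optical axis (not along the pixel's ray), 0 where there is no reading.
- viewer.camera_info(name): a dict with "fx", "fy", "cx", "cy" (pixels), "R" (3x3) and "t" (3): a world point X has camera coordinates R X + t. Camera axes: x right, y down, z forward; pixel columns grow to the right and rows downward; lengths in m; the calibration is good to about 2 mm. A picture is of the moment at which its call begins: read the wrist's pose just before it. camera_info takes no time and is no camera call; for the wrist camera it gives the pose at the moment of the call.
- ticket.hand_in(): hands the job in, once; it reports no verdict.
Trained networks look in the newest picture that a camera, given by its name, has taken for a name from the list of things; names that differ only in an ending like _2 or _b are one class to them, and where a whole thing is asked for, a point or a joint stands for the part that bears it (a point fixed in the world has none). Each returns a list of dicts, best first, with "confidence" (0 to 1); they miss things now and then, are a little off and sometimes report something else, mostly with a low value. They report only what shows in the picture. A call takes as long as a camera call.
- nets.silhouettes(camera, thing): "region" (400x640 bool, what is visible of it) and "extent" ([left, top, right, bottom] in pixels, round what is visible of it).
The state is a dict: "time_s": time; "qpos": joint angles; "joint_vel": joint speeds; "tau": joint torques, N m; "ee_pos": TCP position; "eef_rot": TCP orientation; "force": force on the tool from outside, world axes, zero at the start; "moment": the same for the moment, N m; "grip_width": finger opening in m.
Only numpy, scipy, OpenCV 4.12 (cv2) and the standard library are available. Lean on these libraries where they do the work, as an engineer would, in place of code of your own. Each camera call takes 0.05 s, during which the arm holds its last target. There are 200 camera calls.

## Working session

There is one attempt and no reset: what is moved stays moved. The work goes in short steps, Python scripts to look and compute and a tool call to move; the robot and the scene stay as the last step left them, time stands still between calls to the robot, and variables do not carry over. Pictures are saved under pics/ and viewed, about 12 in all and at most 16, crops included, and the job is handed in when it is done.

Besides the shell and the picture viewer there is one more tool, called after ">>>" by a JSON object that holds its "op" and its "data". carry_out: Moves the arm, as the interface text tells. Its arguments: {"type":"object","properties":{"commands":{"type":"array","items":{"type":"number"}},"force":{"type":"number"}},"required":["commands"]}

```bash
mkdir -p pics; ls
python3 - <<'E'
from station import ctrl, viewer, nets
import cv2,numpy as np
print(ctrl.get_obs())
a=[]
for c in("scene","top"):
    p,d=viewer.camera(c); cv2.imwrite(f"pics/{c}0.png",p); np.save(f"pics/{c}0.npy",d)
    i=viewer.camera_info(c); print(c,{k:np.round(v,3).tolist() for k,v in i.items()})
    for t in("bottle1_c","jar1_c","reagent","tray","bar","bin_in","lid"):
        try:
            for r in nets.silhouettes(c,t)[:6]: print(c,t,round(r["confidence"],2),r["extent"])
        except Exception as e: print(t,e)
E
```

```text
pics
{'time_s': 0.0, 'qpos': array([-1.30758579e+00,  3.00481401e-01,  1.52154163e+00, -2.08357070e-05,
        1.32068333e+00, -6.66283569e-02]), 'joint_vel': array([-0.00199048, -0.00020171, -0.00125896, -0.00081293,  0.00077816,
       -0.00098078]), 'tau': array([ 7.35104804e-04, -5.31811559e+01, -3.52730942e+01,  7.08737341e-02,
        2.43776949e-02, -7.97226971e-05]), 'ee_pos': array([ 0.17805386, -0.52012499,  0.20489736]), 'eef_rot': array([-3.14153864e+00,  1.11258689e-03, -1.24095223e+00]), 'force': array([ 0.44194529, -0.26380687,  0.11237039]), 'moment': array([ 0.01972857, -0.01689804, -0.00332721]), 'grip_width': 0.09396901128646266}
scene {'fx': 451.926, 'fy': 451.926, 'cx': 317.333, 'cy': 203.211, 'R': [[-0.813, 0.582, 0.002], [0.463, 0.649, -0.605], [-0.353, -0.491, -0.797]], 't': [0.569, -0.088, 1.478]}
scene bottle1_c 0.8 [352.8, 158.0, 372.7, 185.0]
scene jar1_c 0.64 [326.1, 165.7, 511.1, 377.4]
scene jar1_c 0.56 [294.9, 198.0, 312.2, 218.8]
scene reagent 0.67 [269.2, 162.7, 286.9, 193.9]
scene tray 0.85 [347.7, 166.6, 454.0, 247.0]
scene bar 0.8 [346.8, 164.8, 455.4, 249.1]
scene bin_in 0.67 [322.6, 165.1, 513.9, 376.4]
scene lid 0.57 [373.8, 231.7, 466.7, 357.2]
top {'fx': 369.702, 'fy': 369.702, 'cx': 317.972, 'cy': 194.969, 'R': [[0.0, -1.0, -0.007], [-0.993, 0.001, -0.119], [0.119, 0.007, -0.993]], 't': [-0.157, 0.601, 1.224]}
top bottle1_c 0.45 [332.6, 254.8, 350.2, 273.2]
top jar1_c 0.66 [328.4, 191.6, 343.8, 203.9]
top reagent 0.57 [377.4, 189.0, 384.5, 206.6]
top reagent 0.25 [137.1, 170.7, 235.3, 203.9]
top tray 0.75 [222.9, 207.7, 306.9, 269.9]
top bar 0.9 [217.0, 207.5, 305.3, 270.2]
top lid 0.73 [134.5, 172.2, 235.8, 203.1]
```

Run:
```python
import cv2
for c,(l,t,r,b) in {"scene":(200,100,540,390),"top":(110,100,450,340)}.items():
    p=cv2.imread(f"pics/{c}0.png")[t:b,l:r]; s=2.0 if c=="scene" else 2.3
    cv2.imwrite(f"pics/{c}0c.png",cv2.resize(p,None,fx=s,fy=s,interpolation=cv2.INTER_CUBIC))
```

```text
(no output)
```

View pics/scene0c.png

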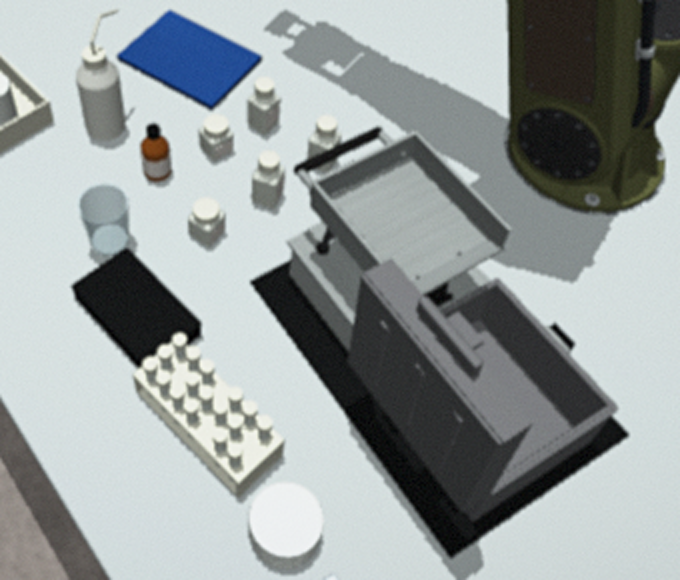

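View pics/top0c.png

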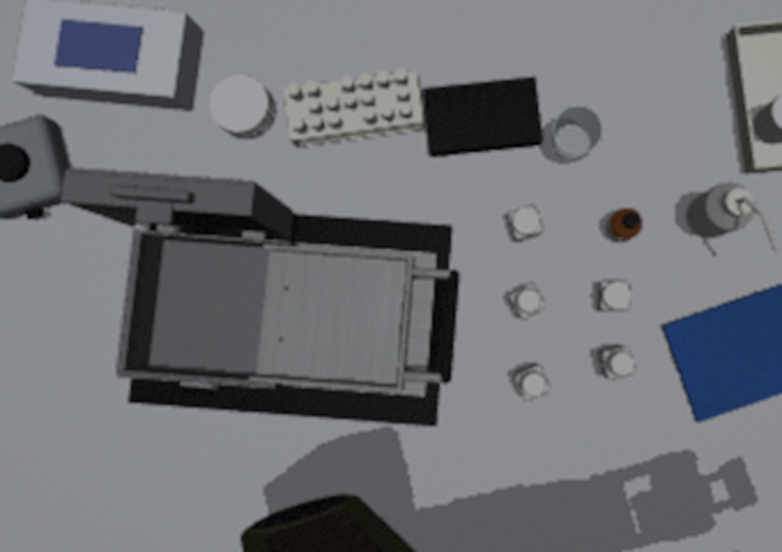

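Five items of ware (3 bottles, 2 jars) stand right of the barrow in the top view (crop pixels: jar 523,222; bottle 526,300; bottle 532,381; jar 613,295; bottle 618,362). The reagent is at 626,222, the bin is on the left, and the lid stands upright on the far (+x) side.

```bash
cat > h.py <<'E'
import numpy as np, cv2
from station import ctrl, viewer, nets
def cloud(d,i):
    v,u=np.mgrid[:d.shape[0],:d.shape[1]]
    P=np.stack([(u-i["cx"])/i["fx"]*d,(v-i["cy"])/i["fy"]*d,d],-1)
    W=(P-np.array(i["t"]))@np.array(i["R"]); W[d<=0]=np.nan
    return W
def rect(P):
    r=cv2.minAreaRect((P[:,:2]*1000).astype(np.float32)); return np.round(r[0],1),np.round(r[1],1),round(r[2],1)
E
python3 - <<'E'
from h import *
for c in("top","scene"):
    i=viewer.camera_info(c);W=cloud(np.load(f"pics/{c}0.npy"),i).reshape(-1,3)
    W=W[np.isfinite(W).all(1)];x,y,z=W.T
    print(c,"bench z",np.median(z[(abs(z)<.02)]))
    # ware: clusters
    m=(z>.03)&(z<.12)&(y<-.1)&(y>-.5)&(x>.25)&(x<.85)
    g=np.zeros((600,400),np.uint8); Q=W[m]; ix=((Q[:,0]-.25)*1000).astype(int);iy=((Q[:,1]+.5)*1000).astype(int)
    g[ix.clip(0,599),iy.clip(0,399)]=255; g=cv2.dilate(g,np.ones((9,9)))
    n,L=cv2.connectedComponents(g)
    for k in range(1,n):
        q=Q[L[ix.clip(0,599),iy.clip(0,399)]==k]
        if len(q)<15: continue
        top=q[q[:,2]>q[:,2].max()-.012]
        print(len(q),"zmax %.3f"%q[:,2].max(),"topc",top[:,:2].mean(0).round(3),"rect",rect(q))
    for nm,lo,hi,yl,yh in(("traywall",.222,.24,-.2,.3),("bar",.185,.205,-.25,-.03),("rim",.098,.110,.0,.45),("lidtop",.28,.36,-.1,.5)):
        q=W[(z>lo)&(z<hi)&(y>yl)&(y<yh)&(x>.25)&(x<.85)]
        if len(q)>5: print(nm,len(q),rect(q),q.min(0).round(3),q.max(0).round(3))
E
```

```text
top bench z -8.567590691554113e-05
171 zmax 0.100 topc [ 0.365 -0.231] rect (array([ 365.9, -231.2]), array([41.9, 41.7]), 23.3)
184 zmax 0.099 topc [ 0.394 -0.353] rect (array([ 394.2, -353.1]), array([41.9, 42.7]), 12.8)
161 zmax 0.100 topc [ 0.482 -0.225] rect (array([ 481.1, -224.7]), array([41. , 42.2]), 31.0)
174 zmax 0.072 topc [ 0.489 -0.353] rect (array([ 488.5, -352.7]), array([43.9, 40.3]), 90.0)
171 zmax 0.112 topc [ 0.593 -0.369] rect (array([ 592.6, -367.4]), array([44.4, 42.4]), 42.9)
168 zmax 0.069 topc [ 0.596 -0.223] rect (array([ 596.7, -223.1]), array([43.7, 44.7]), 17.2)
148 zmax 0.120 topc [ 0.599 -0.478] rect (array([ 605.6, -480.6]), array([64.8, 24.9]), 13.1)
243 zmax 0.101 topc [ 0.728 -0.298] rect (array([ 724.2, -297.3]), array([69.3, 72. ]), 89.5)
1205 zmax 0.043 topc [ 0.761 -0.173] rect (array([ 761.5, -171.4]), array([102.6, 149.6]), 6.1)
traywall 417 (array([487.4,  21.6]), array([185.8, 230.4]), 85.7) [ 0.368 -0.073  0.223] [0.609 0.123 0.239]
bar 613 (array([450.2, -79.7]), array([163.1,  98.7]), 0.1) [ 0.369 -0.129  0.185] [ 0.532 -0.03   0.204]
ri
[... 717 characters left out ...]
x 0.110 topc [ 0.59  -0.367] rect (array([ 594.6, -362.7]), array([34.4, 47.4]), 46.6)
394 zmax 0.120 topc [ 0.614 -0.478] rect (array([ 609.8, -479.5]), array([31. , 66.1]), 81.5)
2256 zmax 0.102 topc [ 0.721 -0.297] rect (array([ 753.3, -217.5]), array([240.5, 125.4]), 85.0)
traywall 894 (array([492.9, 118.1]), array([381.9, 238.1]), 85.6) [ 0.363 -0.073  0.222] [0.624 0.3   0.24 ]
bar 908 (array([447.1, -80.1]), array([101.4, 169.2]), 89.4) [ 0.363 -0.132  0.185] [ 0.532 -0.03   0.205]
rim 1012 (array([586.7, 196.5]), array([262.8, 488.9]), 75.1) [0.344 0.01  0.098] [0.79  0.344 0.11 ]
lidtop 2959 (array([590. , 216.3]), array([222.3,  62.7]), 86.0) [0.558 0.104 0.28 ] [0.628 0.328 0.342]
```

Run:
```python
from h import *
a=np.radians(-4.3);X=np.array([np.cos(a),np.sin(a)]);Y=np.array([-np.sin(a),np.cos(a)])
for c in("top","scene"):
    i=viewer.camera_info(c);W=cloud(np.load(f"pics/{c}0.npy"),i).reshape(-1,3)
    W=W[np.isfinite(W).all(1)];u=W[:,:2]@X;v=W[:,:2]@Y;z=W[:,2]
    def h(n,m,q,s=.005):
        H,e=np.histogram(q[m],np.arange(q[m].min()-s,q[m].max()+2*s,s)); print(c,n,[(int(round(b*1000)),int(k)) for k,b in zip(H,e) if k>2])
    m=(z>.222)&(z<.24)&(v>-.09)&(v<.1)&(u>.3)&(u<.56)
    h("tray wall u",m&(v>-.03),u); h("tray wall v",m&(u>.41)&(u<.50),v,.003)
    m=(z>.188)&(z<.206)&(v>-.2)&(v<-.12); h("bar v",m,v,.003);h("bar u",m,u)
    m=(z>.180)&(z<.2)&(u>.40)&(u<.5)&(v>-.1)&(v<.2);h("floor v",m,v)
    m=(z>.098)&(z<.110)&(v>.09)&(v<.36)&(u>.3)&(u<.56);h("rim u",m&(v<.25),u,.004);h("rim v",m,v,.004)
    m=(z>.328)&(u>.5)&(u<.66);h("lid u",m,u)
```

```text
top tray wall u [(369, 84), (374, 16), (529, 37), (534, 58)]
top tray wall v [(-35, 34), (-32, 33)]Traceback (most recent call last):
  File "<stdin>", line 10, in <module>
  File "<stdin>", line 7, in h
    return umr_minimum(a, axis, None, out, keepdims, initial, where)
ValueError: zero-size array to reduction operation minimum which has no identity
```

Run:
```python
from h import *
a=np.radians(-4.3);X=np.array([np.cos(a),np.sin(a)]);Y=np.array([-np.sin(a),np.cos(a)])
for c in("top","scene"):
    i=viewer.camera_info(c);W=cloud(np.load(f"pics/{c}0.npy"),i).reshape(-1,3)
    W=W[np.isfinite(W).all(1)];u=W[:,:2]@X;v=W[:,:2]@Y;z=W[:,2]
    def h(n,m,q,s=.005):
        if m.sum()<3: return
        H,e=np.histogram(q[m],np.arange(q[m].min()-s,q[m].max()+2*s,s)); print(c,n,[(int(round(b*1000)),int(k)) for k,b in zip(H,e) if k>2])
    m=(z>.215)&(z<.24)&(v>-.07)&(v<.2)&(u>.3)&(u<.56)
    h("tray wall u",m&(v>-.0),u,.003); h("tray wall v",m&(u>.41)&(u<.50),v,.003)
    m=(z>.188)&(z<.206)&(v>-.2)&(v<-.06); h("bar v",m,v,.003);h("bar u",m,u)
    m=(z>.180)&(z<.2)&(u>.40)&(u<.5)&(v>-.1)&(v<.2);h("floor v",m,v,.01)
    m=(z>.098)&(z<.110)&(v>.13)&(v<.45)&(u>.3)&(u<.6);h("rim u",m,u,.004);h("rim v",m,v,.004)
    m=(z>.328)&(u>.5)&(u<.66);h("lid u",m,u)
```

```text
top tray wall u [(369, 55), (372, 61), (531, 44), (534, 53), (537, 14)]
top tray wall v [(-35, 34), (-32, 33)]
top bar v [(-92, 53), (-89, 51), (-86, 52), (-83, 46), (-80, 50), (-77, 17), (-74, 9), (-71, 7), (-68, 9), (-65, 9), (-62, 5)]
top bar u [(381, 16), (386, 19), (391, 14), (396, 8), (401, 8), (406, 10), (411, 12), (416, 7), (421, 11), (426, 11), (431, 8), (436, 7), (441, 10), (446, 10), (451, 8), (456, 10), (461, 11), (466, 9), (471, 6), (476, 10), (481, 10), (486, 8), (491, 10), (496, 12), (501, 8), (506, 7), (511, 14), (516, 21), (521, 13)]
top floor v [(-92, 108), (-82, 63), (-42, 13), (-32, 26), (-22, 111), (-12, 116), (-2, 113), (8, 115), (18, 115), (28, 112), (38, 111), (48, 114), (58, 109), (68, 116), (78, 110), (88, 113), (98, 107), (108, 116), (118, 110), (128, 125), (138, 119), (148, 96)]
top rim u [(333, 17), (337, 13), (341, 18), (345, 17), (349, 73), (353, 91), (357, 59), (361, 5), (365, 7), (369, 4), (373, 4), (377, 6), (381, 6), (385, 4), (389, 4), (393, 6), (397, 6), (401, 4), (405, 4), (409, 8), (413, 3), (417, 4), (421, 5), (425, 7), (429, 4), (433, 4), (437
[... 2399 characters left out ...]
 3), (546, 3), (590, 34)]
scene rim v [(138, 3), (142, 12), (146, 4), (150, 44), (154, 55), (158, 14), (162, 8), (166, 7), (170, 6), (174, 7), (178, 6), (182, 7), (186, 6), (190, 5), (194, 7), (198, 7), (202, 10), (206, 7), (210, 9), (214, 9), (218, 5), (222, 8), (226, 7), (230, 7), (234, 5), (238, 11), (242, 16), (246, 17), (250, 18), (254, 14), (258, 19), (262, 15), (266, 15), (270, 16), (274, 18), (278, 12), (282, 6), (286, 7), (290, 8), (294, 6), (298, 8), (302, 9), (306, 9), (310, 7), (314, 8), (318, 7), (322, 8), (326, 8), (330, 9), (334, 10), (338, 8), (342, 10), (346, 8), (350, 9), (354, 7), (358, 71), (362, 123), (366, 138), (370, 83)]
scene lid u [(569, 70), (574, 113), (579, 128)]
```

>>> {"op": "carry_out", "data": {"commands": [-1, 21.5, 16.9, 0, 0, 0, -0.113, -1, 21.5, 16.9, 0, 0, 0, -0.113, -1, 21.5, 16.9, 0, 0, 0, -0.113, -1, 21.5, 16.9, 0, 0, 0, -0.113, -1, 21.5, 16.9, 0, 0, 0, -0.113, -1, 21.5, 16.9, 0, 0, 0, -0.113, -1, 21.5, 16.9, 0, 0, 0, -0.113, -1, 21.5, 16.9, 0, 0, 0, -0.113, -1, 21.5, 16.9, 0, 0, 0, -0.113, -1, 21.5, 16.9, -8, 0, 0, -0.113, -1, 21.5, 16.9, -8, 0, 0, -0.113, -1, 21.5, 16.9, -8, 0, 0, -0.113], "force": 15}}

```text
time_s: 1.8
ee_pos: [0.39, -0.3499, 0.1194]
eef_rot: [3.136, 0.008, -1.355]
force: [0.3, 1.0, -1.7]
grip_width: 0.0938
```

```bash
cat >> h.py <<'E'
X=np.array([np.cos(np.radians(-4.3)),np.sin(np.radians(-4.3))]);Y=np.array([-X[1],X[0]])
TR=np.array([.4545,.016])
def ware(c="top",save=None):
    p,d=viewer.camera(c)
    if save: cv2.imwrite(save,p)
    W=cloud(d,viewer.camera_info(c)).reshape(-1,3);W=W[np.isfinite(W).all(1)]
    x,y,z=W.T
    Q=W[(z>.03)&(z<.13)&(y<-.15)&(y>-.5)&(x>.25)&(x<.68)]
    ix=((Q[:,0]-.25)*1000).astype(int).clip(0,599);iy=((Q[:,1]+.5)*1000).astype(int).clip(0,399)
    g=np.zeros((600,400),np.uint8);g[ix,iy]=255;n,L=cv2.connectedComponents(cv2.dilate(g,np.ones((9,9))))
    for k in range(1,n):
        q=Q[L[ix,iy]==k]
        if len(q)>40: print(c,len(q),"zmax %.3f"%q[:,2].max(),"rect",*rect(q))
def st():
    o=ctrl.get_obs();print("t",round(o["time_s"],2),o["ee_pos"].round(4),np.degrees(o["eef_rot"]).round(1),"F",o["force"].round(1),"w",round(o["grip_width"],4))
E
python3 -c "
from h import *
st();ware('top');ware('scene')"
```

```text
t 1.8 [ 0.39   -0.3499  0.1194] [179.7   0.5 -77.7] F [ 0.3  1.  -1.7] w 0.0938
top 172 zmax 0.100 rect [ 366.  -231.1] [42.2 41.6] 23.3
top 159 zmax 0.100 rect [ 481.1 -224.8] [41.1 42.2] 30.6
top 174 zmax 0.070 rect [ 488.4 -353.2] [44.1 40.4] 89.5
top 172 zmax 0.109 rect [ 591.9 -367.5] [44.1 43.8] 2.4
top 170 zmax 0.070 rect [ 596.5 -223.1] [43.2 44.3] 18.9
top 212 zmax 0.130 rect [ 608.9 -482.8] [64.4 30.5] 2.9
scene 233 zmax 0.100 rect [ 364.3 -229. ] [43.6 41.5] 23.3
scene 276 zmax 0.100 rect [ 392.4 -350.8] [44.1 43.7] 16.3
scene 305 zmax 0.101 rect [ 477.9 -222.3] [44.1 41.2] 28.5
scene 226 zmax 0.070 rect [ 486.1 -350.6] [46.7 45.6] 83.7
scene 278 zmax 0.111 rect [ 592.6 -363.2] [35.4 46.6] 57.7
scene 262 zmax 0.069 rect [ 593.8 -220.8] [45.3 44.3] 15.9
scene 465 zmax 0.130 rect [ 608.4 -480.9] [32.2 68.2] 84.7
```

>>> {"op": "carry_out", "data": {"commands": [-1, 0.3, -0.1, -5, 0, 0, 0, -1, 0.3, -0.1, -9.9, 0, 0, 0, -1, 0.3, -0.1, -9.9, 0, 0, 0, -1, 0.3, -0.1, -9.9, 0, 0, 0, 1, 0.3, -0.1, -9.9, 0, 0, 0, 1, 0.3, -0.1, -9.9, 0, 0, 0, 1, 0.3, -0.1, -9.9, 0, 0, 0, 1, 0.3, -0.1, -9.9, 0, 0, 0, 1, 0.3, -0.1, -9.9, 0, 0, 0, 1, 0.3, -0.1, -9.9, 0, 0, 0, 1, 0.3, -0.1, -9.9, 0, 0, 0, 1, 0.3, -0.1, -6.9, 0, 0, 0], "force": 15}}

```text
time_s: 2.9
ee_pos: [0.3935, -0.3511, 0.053]
eef_rot: [3.137, 0.008, -1.355]
force: [-0.3, 0.3, -1.3]
grip_width: 0.0439
```

>>> {"op": "carry_out", "data": {"commands": [1, 0, 0, 4, 0, 0, 0, 1, 0, 0, 8, 0, 0, 0.1, 1, 0, 0, 12, 0, 0, 0.2, 1, 0, 1, 16, 0, 0, 0.3, 1, 0, 3, 20, 0, 0, 0.4, 1, 0, 5.5, 23, 0, 0, 0.5, 1, 0.5, 9, 25, 0, 0, 0.6, 1, 1, 13, 25, 0, 0, 0.72, 1, 1.5, 17, 25, 0, 0, 0.84, 1, 2, 21, 25, 0, 0, 0.96, 1, 2.5, 25, 25, 0, 0, 1.08, 1, 3, 29, 25, 0, 0, 1.2]}}

```text
time_s: 3.9
ee_pos: [0.4231, -0.0592, 0.3032]
eef_rot: [3.137, 0.008, -0.15]
force: [1.4, 0.0, -0.7]
grip_width: 0.0418
```

>>> {"op": "carry_out", "data": {"commands": [1, 0.2, 4, 0, 0, 0, 0.05, 1, 0.4, 8, 0, 0, 0, 0.08, 1, 0.4, 12, 0, 0, 0, 0.08, 1, 0.4, 12, 0, 0, 0, 0.08, 1, 0.4, 12, 0, 0, 0, 0.08]}}

```text
time_s: 4.32
ee_pos: [0.4268, 0.0624, 0.3031]
eef_rot: [3.136, 0.008, -0.066]
force: [0.3, -0.3, -0.5]
grip_width: 0.0415
```

```bash
python3 -c "
from h import *
st()
p,d=viewer.camera('wrist');cv2.imwrite('pics/w1.png',p);print(viewer.camera_info('wrist'))
q,d=viewer.camera('scene');cv2.imwrite('pics/s1.png',np.hstack([cv2.resize(q[80:380,200:540],(680,600))]))"
```

```text
t 4.32 [0.4268 0.0624 0.3031] [179.7   0.4  -3.8] F [ 0.3 -0.3 -0.5] w 0.0415
{'fx': 342.4329889185531, 'fy': 342.4329889185531, 'cx': 323.99944975299906, 'cy': 198.80583497004216, 'R': array([[ 0.99764683, -0.06818399, -0.00719372],
       [-0.06380542, -0.96170422,  0.26655929],
       [-0.02509331, -0.26547303, -0.96379168]]), 't': array([-0.41870408,  0.0302993 ,  0.51197085])}
```

View pics/s1.png

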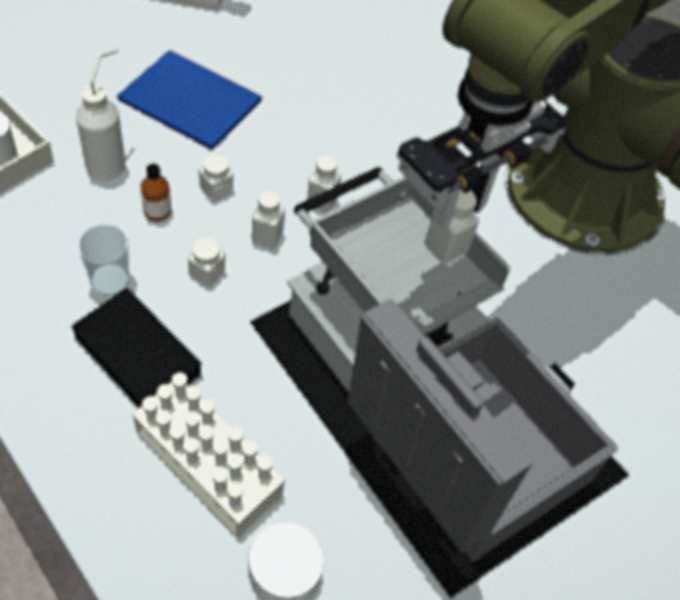

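The bottle is held upright over the tray (crop 455,235). I'm placing it in the front slot nearest the robot.

>>> {"op": "carry_out", "data": {"commands": [1, -0.3, 1.1, -3, 0, 0, 0, 1, -0.3, 1.1, -6, 0, 0, 0, 1, -0.3, 1.1, -8, 0, 0, 0, 1, -0.3, 1.1, -9.3, 0, 0, 0, 1, -0.3, 1.1, -9.6, 0, 0, 0, 1, -0.3, 1.1, -9.6, 0, 0, 0, -0.1, -0.3, 1.1, -9.6, 0, 0, 0, -0.1, -0.3, 1.1, -9.6, 0, 0, 0, -0.1, -0.3, 1.1, -9.6, 0, 0, 0, -0.1, -0.3, 1.1, -9.6, 0, 0, 0, -0.1, -0.3, 1.1, -6, 0, 0, 0, -0.1, -0.3, 1.1, -2, 0, 0, 0]}}

```text
time_s: 5.42
ee_pos: [0.423, 0.071, 0.2825]
eef_rot: [3.135, 0.013, -0.07]
force: [1.5, -0.3, -0.3]
grip_width: 0.0517
```

```bash
cat >> h.py <<'E'
def tray(c="scene"):
    p,d=viewer.camera(c); W=cloud(d,viewer.camera_info(c)).reshape(-1,3);W=W[np.isfinite(W).all(1)]
    r=W[:,:2]-TR;U=np.c_[r@X,r@Y,W[:,2]-.185]; Q=U[(abs(U[:,0])<.08)&(U[:,1]>-.08)&(U[:,1]<.105)&(U[:,2]>.055)&(U[:,2]<.11)]
    ix=((Q[:,0]+.1)*1000).astype(int);iy=((Q[:,1]+.1)*1000).astype(int)
    g=np.zeros((220,220),np.uint8);g[ix,iy]=255;n,L=cv2.connectedComponents(cv2.dilate(g,np.ones((7,7))))
    for k in range(1,n):
        q=Q[L[ix,iy]==k]
        if len(q)>15: print("tray",len(q),"zmax %.3f"%q[:,2].max(),(q[:,:2].min(0)*1000).round(),(q[:,:2].max(0)*1000).round())
E
python3 -c "
from h import *
st();ware();tray()"
```

```text
t 5.42 [0.423  0.071  0.2825] [179.7   0.7  -4. ] F [ 1.5 -0.3 -0.3] w 0.0517
top 172 zmax 0.099 rect [ 365.9 -231.1] [41.9 41.5] 23.3
top 161 zmax 0.100 rect [ 481.1 -224.7] [41. 42.] 31.0
top 175 zmax 0.069 rect [ 488.3 -352.9] [44.2 40.1] 89.7
top 170 zmax 0.109 rect [ 592.3 -367.4] [43.9 43.1] 6.5
top 173 zmax 0.068 rect [ 596.7 -223. ] [44.  44.7] 18.4
top 208 zmax 0.130 rect [ 608.7 -483.2] [65.1 31.1] 2.1
tray 321 zmax 0.110 [-63.  32.] [-13.  72.]
```

>>> {"op": "carry_out", "data": {"commands": [-0.1, 0, 0, 3, 0, 0, 0, -1, 17.3, -29.4, 3, 0, 0, 0.38, -1, 17.3, -29.4, 3, 0, 0, 0.38, -1, 17.3, -29.4, 3, 0, 0, 0.38, -1, 17.3, -29.4, 3, 0, 0, 0.38, -1, 17.3, -29.4, 3, 0, 0, 0.38, -1, 17.3, -29.4, 3, 0, 0, 0.38, -1, 17.3, -29.4, 3, 0, 0, 0.38, -1, 17.3, -29.4, 3, 0, 0, 0.38, -1, 17.3, -29.4, 0, 0, 0, 0.38, -1, 17.3, -29.4, -4, 0, 0, 0.38, -1, 17.3, -29.4, -8, 0, 0, 0.38]}}

```text
time_s: 6.52
ee_pos: [0.5986, -0.2241, 0.2058]
eef_rot: [3.138, -0.0, 0.308]
force: [1.1, -1.0, -0.2]
grip_width: 0.0936
```

```bash
python3 -c "
from h import *
st();ware();ware('scene')"
```

```text
t 6.52 [ 0.5986 -0.2241  0.2058] [179.8  -0.   17.7] F [ 1.1 -1.  -0.2] w 0.0936
top 101 zmax 0.099 rect [ 366.6 -232.8] [41.3 37.7] 22.1
top 172 zmax 0.071 rect [ 488.3 -352.7] [44.  40.1] 89.6
top 170 zmax 0.108 rect [ 592.1 -366.9] [44.4 43.2] 43.5
top 214 zmax 0.130 rect [ 608.9 -483.3] [64.8 32.2] 1.0
scene 230 zmax 0.100 rect [ 363.4 -229.5] [41.  42.3] 24.9
scene 307 zmax 0.101 rect [ 476.9 -223.1] [44.9 41.3] 29.8
scene 200 zmax 0.070 rect [ 485.9 -351.7] [46.3 44.3] 88.9
scene 262 zmax 0.072 rect [ 593.3 -220.9] [43.9 43.9] 15.4
scene 469 zmax 0.130 rect [ 609.1 -480.9] [32.6 68.2] 85.0
scene 232 zmax 0.108 rect [ 596.2 -361.1] [32.2 45. ] 52.6
```

>>> {"op": "carry_out", "data": {"commands": [-1, -0.3, 0.2, -4, 0, 0, 0, -1, -0.3, 0.2, -8, 0, 0, 0, -1, -0.3, 0.2, -12, 0, 0, 0, -1, -0.3, 0.2, -16, 0, 0, 0, -1, -0.3, 0.2, -19.3, 0, 0, 0, -1, -0.3, 0.2, -19.3, 0, 0, 0, 1, -0.3, 0.2, -19.3, 0, 0, 0, 1, -0.3, 0.2, -19.3, 0, 0, 0, 1, -0.3, 0.2, -19.3, 0, 0, 0, 1, -0.3, 0.2, -19.3, 0, 0, 0, 1, -0.3, 0.2, -19.3, 0, 0, 0, 1, -0.3, 0.2, -19.3, 0, 0, 0]}}

```text
time_s: 7.62
ee_pos: [0.5936, -0.2202, 0.0091]
eef_rot: [-3.139, 0.007, 0.31]
force: [-0.0, 0.2, -0.2]
grip_width: 0.0576
```

>>> {"op": "carry_out", "data": {"commands": [1, 0, 0, 0, 0, 0, 0, 1, 0, 0, 0, 0, 0, 0, 1, 0, 0, 0, 0, 0, 0, 1, 0, 0, 4, 0, 0, 0, 1, 0, 0, 8, 0, 0, 0, 1, 0, 0, 12, 0, 0, 0, 1, 0, 0, 16, 0, 0, 0, 1, 0, 0, 20, 0, 0, 0, 1, 0, 0, 24, 0, 0, 0, 1, 0, 0, 28, 0, 0, 0, 1, -1.4, 3.5, 29, 0, 0, -0.1, 1, -2.8, 7, 29, 0, 0, -0.15]}}

```text
time_s: 8.62
ee_pos: [0.566, -0.1507, 0.3024]
eef_rot: [-3.141, 0.002, 0.153]
force: [0.6, 1.0, -1.1]
grip_width: 0.0441
```

>>> {"op": "carry_out", "data": {"commands": [1, -1.4, 3.5, 0, 0, 0, -0.06, 1, -2.8, 7, 0, 0, 0, -0.12, 1, -4.2, 10.5, 0, 0, 0, -0.18, 1, -5.6, 14, 0, 0, 0, -0.23, 1, -6.8, 18, 0, 0, 0, -0.23, 1, -7.2, 21.8, 0, 0, 0, -0.23, 1, -7.2, 21.8, 0, 0, 0, -0.23, 1, -7.2, 21.8, 0, 0, 0, -0.23]}}

```text
time_s: 9.28
ee_pos: [0.4936, 0.0688, 0.3025]
eef_rot: [-3.141, 0.002, -0.074]
force: [0.2, -0.5, -1.2]
grip_width: 0.0442
```

>>> {"op": "carry_out", "data": {"commands": [1, 0, 0, -4, 0, 0, 0, 1, 0, 0, -8, 0, 0, 0, 1, 0, 0, -10, 0, 0, 0, 1, 0, 0, -10.6, 0, 0, 0, 1, 0, 0, -10.7, 0, 0, 0, 1, 0, 0, -10.7, 0, 0, 0, -0.14, 0, 0, -10.7, 0, 0, 0, -0.14, 0, 0, -10.7, 0, 0, 0, -0.14, 0, 0, -10.7, 0, 0, 0, -0.14, 0, 0, -7, 0, 0, 0, -0.14, 0, 0, -3, 0, 0, 0, -0.14, 0, 0, 0, 0, 0, 0]}}

```text
time_s: 10.28
ee_pos: [0.4937, 0.0687, 0.3057]
eef_rot: [-3.141, 0.0, -0.074]
force: [-0.7, -0.1, 0.6]
grip_width: 0.0537
```

```bash
python3 -c "
from h import *
st();ware();ware('scene');tray()"
```

```text
t 10.28 [0.4937 0.0687 0.3057] [-180.     0.    -4.3] F [-0.7 -0.1  0.6] w 0.0537
top 172 zmax 0.101 rect [ 366. -231.] [42.  41.5] 23.3
top 161 zmax 0.101 rect [ 480.9 -224.6] [41.2 41.8] 31.0
top 177 zmax 0.069 rect [ 488.3 -352.4] [45.7 40.2] 89.6
top 169 zmax 0.108 rect [ 592.2 -367.1] [44.7 41.8] 41.8
top 215 zmax 0.130 rect [ 609.  -483.8] [64.7 31.6] 0.7
scene 234 zmax 0.100 rect [ 365.1 -228.6] [39.8 42.4] 25.5
scene 303 zmax 0.100 rect [ 479.7 -221.1] [41.8 41.1] 32.0
scene 223 zmax 0.070 rect [ 485.2 -349.2] [46.8 47.6] 81.6
scene 279 zmax 0.109 rect [ 593.7 -362.1] [36.1 46.9] 52.9
scene 472 zmax 0.130 rect [ 608.9 -480.6] [32.8 69.3] 84.9
tray 323 zmax 0.100 [-55.  32.] [-14.  73.]
tray 203 zmax 0.069 [14. 32.] [53. 71.]
```

>>> {"op": "carry_out", "data": {"commands": [-0.14, -0.1, -4, 0, 0, 0, 0.1, -1, -0.3, -8, 0, 0, 0, 0.2, -1, -0.5, -12, 0, 0, 0, 0.3, -1, -0.7, -16, 0, 0, 0, 0.4, -1, -1, -20, 0, 0, 0, 0.5, -1, -1.2, -24, 0, 0, 0, 0.6, -1, -1.4, -28, 0, 0, 0, 0.62, -1, -1.4, -29.2, 0, 0, 0, 0.62, -1, -1.4, -29.2, -3, 0, 0, 0.62, -1, -1.4, -29.2, -7, 0, 0, 0.62, -1, -1.4, -29.2, -11, 0, 0, 0.62, -1, -1.4, -29.2, -14, 0, 0, 0.62]}}

```text
time_s: 11.43
ee_pos: [0.4789, -0.2222, 0.1606]
eef_rot: [-3.137, -0.0, 0.545]
force: [0.8, -0.3, 0.6]
grip_width: 0.0938
```

```bash
python3 -c "
from h import *
st();ware('scene')"
```

```text
t 11.43 [ 0.4789 -0.2222  0.1606] [-179.8   -0.    31.2] F [ 0.8 -0.3  0.6] w 0.0938
scene 234 zmax 0.100 rect [ 365.  -228.6] [44.2 41.3] 23.2
scene 295 zmax 0.101 rect [ 478.1 -222.4] [43.1 41.2] 30.4
scene 223 zmax 0.071 rect [ 486.4 -350.9] [44.  43.5] 87.9
scene 280 zmax 0.110 rect [ 592.9 -363.1] [36.2 46.2] 53.3
scene 466 zmax 0.130 rect [ 608.8 -480.2] [34.8 66.8] 85.8
```

>>> {"op": "carry_out", "data": {"commands": [-1, 0.1, -0.1, -5, 0, 0, 0, -1, 0.1, -0.1, -9, 0, 0, 0, -1, 0.1, -0.1, -13, 0, 0, 0, -1, 0.1, -0.1, -14, 0, 0, 0, 1, 0.1, -0.1, -14, 0, 0, 0, 1, 0.1, -0.1, -14, 0, 0, 0, 1, 0.1, -0.1, -14, 0, 0, 0, 1, 0.1, -0.1, -14, 0, 0, 0, 1, 0.1, -0.1, -14, 0, 0, 0, 1, 0.1, -0.1, -14, 0, 0, 0, 1, 0.1, -0.1, -14, 0, 0, 0, 1, 0.1, -0.1, -14, 0, 0, 0]}}

```text
time_s: 12.48
ee_pos: [0.4784, -0.2224, 0.016]
eef_rot: [-3.132, 0.003, 0.545]
force: [-0.8, 0.0, 1.0]
grip_width: 0.0443
```

>>> {"op": "carry_out", "data": {"commands": [1, 0, 0, 0, 0, 0, 0, 1, 0, 0, 4, 0, 0, 0, 1, 0, 0, 8, 0, 0, 0, 1, 0, 0, 12, 0, 0, 0, 1, 0, 0, 16, 0, 0, 0, 1, 0, 0, 20, 0, 0, 0, 1, 0, 0, 24, 0, 0, -0.05, 1, 0, 0, 28, 0, 0, -0.1, 1, 0.2, 3, 29, 0, 0, -0.2, 1, 0.4, 6.5, 29, 0, 0, -0.3, 1, 0.6, 10, 29, 0, 0, -0.4, 1, 0.7, 13.5, 29, 0, 0, -0.5]}}

```text
time_s: 13.48
ee_pos: [0.4851, -0.086, 0.3062]
eef_rot: [-3.132, 0.003, 0.04]
force: [0.8, 0.1, 0.1]
grip_width: 0.0422
```

>>> {"op": "carry_out", "data": {"commands": [1, 0.1, 3.5, 0, 0, 0, -0.06, 1, 0.3, 7, 0, 0, 0, -0.12, 1, 0.4, 10, 0, 0, 0, -0.12, 1, 0.4, 10, 0, 0, 0, -0.12, 1, 0.4, 10, 0, 0, 0, -0.12]}}

```text
time_s: 13.9
ee_pos: [0.489, 0.0151, 0.3062]
eef_rot: [-3.132, 0.003, -0.078]
force: [-0.4, -0.1, -0.5]
grip_width: 0.042
```

>>> {"op": "carry_out", "data": {"commands": [1, 0, -0.3, -4, 0, 0, 0, 1, 0, -0.3, -8, 0, 0, 0, 1, 0, -0.3, -10, 0, 0, 0, 1, 0, -0.3, -10.4, 0, 0, 0, 1, 0, -0.3, -10.4, 0, 0, 0, 1, 0, -0.3, -10.4, 0, 0, 0, -0.1, 0, -0.3, -10.4, 0, 0, 0, -0.1, 0, -0.3, -10.4, 0, 0, 0, -0.1, 0, -0.3, -10.4, 0, 0, 0, -0.1, 0, -0.3, -7, 0, 0, 0, -0.1, 0, -0.3, -3, 0, 0, 0, -0.1, 0, -0.3, 1, 0, 0, 0]}}

```text
time_s: 14.9
ee_pos: [0.4885, 0.0121, 0.318]
eef_rot: [-3.132, 0.004, -0.078]
force: [0.5, 0.5, 1.4]
grip_width: 0.0519
```

```bash
python3 -c "
from h import *
st();ware();ware('scene');tray()"
```

```text
t 14.9 [0.4885 0.0121 0.318 ] [-179.4    0.2   -4.5] F [0.5 0.5 1.4] w 0.0519
top 169 zmax 0.100 rect [ 365.8 -231.2] [41.8 41.6] 23.3
top 174 zmax 0.069 rect [ 488.4 -353.1] [44.7 40.2] 89.7
top 169 zmax 0.109 rect [ 592.2 -367. ] [45.  42.3] 38.5
top 200 zmax 0.130 rect [ 608.6 -482.9] [64.5 30.1] 3.7
scene 231 zmax 0.100 rect [ 362.6 -229.6] [43.8 41. ] 21.6
scene 221 zmax 0.071 rect [ 486.9 -352.1] [46.8 45.8] 85.6
scene 276 zmax 0.111 rect [ 592.3 -363.1] [36.4 46. ] 58.1
scene 462 zmax 0.130 rect [ 608.4 -480.3] [33.1 66.1] 84.7
tray 349 zmax 0.099 [-54.  31.] [-14.  73.]
tray 340 zmax 0.101 [ 12. -26.] [56. 17.]
tray 211 zmax 0.068 [13. 32.] [53. 72.]
```

>>> {"op": "carry_out", "data": {"commands": [-0.1, -1.8, -3.5, 0, 0, 0, 0.08, -1, -3.6, -7, 0, 0, 0, 0.16, -1, -5.4, -10.5, 0, 0, 0, 0.24, -1, -7.2, -14, 0, 0, 0, 0.32, -1, -9, -17.5, 0, 0, 0, 0.4, -1, -10.8, -21, 0, 0, 0, 0.46, -1, -12.4, -24.2, 0, 0, 0, 0.46, -1, -12.4, -24.2, 0, 0, 0, 0.46, -1, -12.4, -24.2, -4, 0, 0, 0.46, -1, -12.4, -24.2, -8, 0, 0, 0.46, -1, -12.4, -24.2, -12, 0, 0, 0.46, -1, -12.4, -24.2, -15, 0, 0, 0.46]}}

```text
time_s: 16.05
ee_pos: [0.3645, -0.2287, 0.1656]
eef_rot: [-3.129, -0.001, 0.382]
force: [0.6, -0.9, -0.2]
grip_width: 0.0938
```

```bash
python3 -c "
from h import *
st();ware('scene')"
```

```text
t 16.05 [ 0.3645 -0.2287  0.1656] [-1.793e+02 -1.000e-01  2.190e+01] F [ 0.6 -0.9 -0.2] w 0.0938
scene 233 zmax 0.100 rect [ 364.6 -228.9] [39.  42.9] 26.4
scene 221 zmax 0.071 rect [ 486.7 -351. ] [43.3 46.7] 1.2
scene 278 zmax 0.110 rect [ 593.1 -362.9] [34.6 46.6] 52.6
scene 470 zmax 0.130 rect [ 609.5 -481.2] [32.  65.9] 85.0
```

Down 14.6 cm, then close.

>>> {"op": "carry_out", "data": {"commands": [-1, 0, -0.1, -5, 0, 0, 0, -1, 0, -0.1, -9, 0, 0, 0, -1, 0, -0.1, -13, 0, 0, 0, -1, 0, -0.1, -14.6, 0, 0, 0, -1, 0, -0.1, -14.6, 0, 0, 0, 1, 0, -0.1, -14.6, 0, 0, 0, 1, 0, -0.1, -14.6, 0, 0, 0, 1, 0, -0.1, -14.6, 0, 0, 0, 1, 0, -0.1, -14.6, 0, 0, 0, 1, 0, -0.1, -14.6, 0, 0, 0, 1, 0, -0.1, -14.6, 0, 0, 0, 1, 0, -0.1, -14.6, 0, 0, 0]}}

```text
time_s: 17.1
ee_pos: [0.3632, -0.2287, 0.0157]
eef_rot: [-3.124, 0.002, 0.382]
force: [-0.3, 0.3, -0.0]
grip_width: 0.0509
```

>>> {"op": "carry_out", "data": {"commands": [1, 0, 0, 0, 0, 0, 0, 1, 0, 0, 0, 0, 0, 0, 1, 0, 0, 4, 0, 0, 0, 1, 0, 0, 8, 0, 0, 0, 1, 0, 0, 12, 0, 0, 0, 1, 0, 0, 16, 0, 0, 0, 1, 0, 0, 20, 0, 0, 0, 1, 0, 0, 24, 0, 0, -0.05, 1, 0, 0, 28, 0, 0, -0.1, 1, 0.6, 3, 29, 0, 0, -0.2, 1, 1.4, 6.5, 29, 0, 0, -0.3, 1, 2.2, 10, 29, 0, 0, -0.4]}}

```text
time_s: 18.1
ee_pos: [0.3852, -0.128, 0.3064]
eef_rot: [-3.124, 0.001, -0.024]
force: [0.6, 0.2, -1.6]
grip_width: 0.0419
```

>>> {"op": "carry_out", "data": {"commands": [1, 0.9, 3.7, 0, 0, 0, -0.06, 1, 1.8, 7.4, 0, 0, 0, -0.06, 1, 2.7, 11, 0, 0, 0, -0.06, 1, 3.4, 14.2, 0, 0, 0, -0.06, 1, 3.4, 14.2, 0, 0, 0, -0.06, 1, 3.4, 14.2, 0, 0, 0, -0.06]}}

```text
time_s: 18.6
ee_pos: [0.4191, 0.0152, 0.3061]
eef_rot: [-3.124, 0.001, -0.081]
force: [0.7, 0.0, 0.2]
grip_width: 0.0419
```

>>> {"op": "carry_out", "data": {"commands": [1, 0, 0, -4, 0, 0, 0, 1, 0, 0, -8, 0, 0, 0, 1, 0, 0, -10, 0, 0, 0, 1, 0, 0, -10.4, 0, 0, 0, 1, 0, 0, -10.4, 0, 0, 0, 1, 0, 0, -10.4, 0, 0, 0, -0.1, 0, 0, -10.4, 0, 0, 0, -0.1, 0, 0, -10.4, 0, 0, 0, -0.1, 0, 0, -10.4, 0, 0, 0, -0.1, 0, 0, -7, 0, 0, 0, -0.1, 0, 0, -3, 0, 0, 0, -0.1, 0, 0, 1, 0, 0, 0]}}

```text
time_s: 19.6
ee_pos: [0.4186, 0.0152, 0.3179]
eef_rot: [-3.124, 0.002, -0.081]
force: [1.0, 0.1, -0.6]
grip_width: 0.0516
```

```bash
python3 -c "
from h import *
st();ware();ware('scene');tray()"
```

```text
t 19.6 [0.4186 0.0152 0.3179] [-1.79e+02  1.00e-01 -4.60e+00] F [ 1.   0.1 -0.6] w 0.0516
top 173 zmax 0.071 rect [ 488.5 -353.2] [44.6 40.3] 89.9
top 169 zmax 0.110 rect [ 592.1 -367.5] [43.7 43.6] 89.9
top 211 zmax 0.130 rect [ 607.6 -482.5] [64.6 28.7] 5.3
scene 226 zmax 0.068 rect [ 486.2 -350.2] [44.4 44.9] 0.7
scene 280 zmax 0.109 rect [ 592.8 -362.4] [34.  46.5] 58.4
scene 475 zmax 0.130 rect [ 608.8 -481.1] [32.8 66.1] 84.8
tray 333 zmax 0.101 [-58. -28.] [-15.  15.]
tray 348 zmax 0.100 [-54.  32.] [-14.  73.]
tray 341 zmax 0.099 [ 12. -24.] [55. 17.]
tray 207 zmax 0.069 [14. 32.] [55. 71.]
```

>>> {"op": "carry_out", "data": {"commands": [-0.1, 0, 0, 0, 0, 0, 0, -1, 0.8, -4.1, 0, 0, 0, -0.12, -1, 1.5, -8, 0, 0, 0, -0.24, -1, 2.2, -12, 0, 0, 0, -0.36, -1, 3, -16, 0, 0, 0, -0.48, -1, 3.7, -20, 0, 0, 0, -0.6, -1, 4.5, -24, 0, 0, 0, -0.72, -1, 5.2, -28, 0, 0, 0, -0.84, -1, 6, -32, 0, 0, 0, -0.96, -1, 6.9, -36.7, 0, 0, 0, -1.08, -1, 6.9, -36.7, -3, 0, 0, -1.2, -1, 6.9, -36.7, -6, 0, 0, -1.32]}}

```text
time_s: 20.75
ee_pos: [0.4887, -0.3545, 0.2568]
eef_rot: [-3.124, -0.004, -1.409]
force: [-0.1, -0.1, -1.4]
grip_width: 0.0942
```

>>> {"op": "carry_out", "data": {"commands": [-1, 0, 0, -3, 0, 0, -0.1, -1, 0, 0, -6, 0, 0, -0.18, -1, 0, 0, -8, 0, 0, -0.18, -1, 0, 0, -8, 0, 0, -0.18]}}

```text
time_s: 21.08
ee_pos: [0.4868, -0.353, 0.171]
eef_rot: [-3.131, 0.001, -1.589]
force: [-0.1, 0.8, 0.1]
grip_width: 0.0941
```

```bash
python3 -c "
from h import *
st();ware('scene');ware()"
```

```text
t 21.08 [ 0.4868 -0.353   0.171 ] [-1.794e+02  1.000e-01 -9.110e+01] F [-0.1  0.8  0.1] w 0.0941
scene 229 zmax 0.069 rect [ 485.6 -351.4] [44.4 44.9] 2.1
scene 278 zmax 0.110 rect [ 593.2 -363.1] [35.9 46.3] 54.6
scene 475 zmax 0.130 rect [ 609.2 -480.2] [33.2 67.9] 84.0
top 169 zmax 0.110 rect [ 592.1 -367.7] [43.4 42.3] 90.0
top 210 zmax 0.130 rect [ 608.7 -483.5] [64.1 31.5] 0.6
```

>>> {"op": "carry_out", "data": {"commands": [-1, 0, 0.1, -4, 0, 0, 0, -1, 0, 0.1, -8, 0, 0, 0, -1, 0, 0.1, -12, 0, 0, 0, -1, 0, 0.1, -15.5, 0, 0, 0, -1, 0, 0.1, -15.7, 0, 0, 0, 1, 0, 0.1, -15.7, 0, 0, 0, 1, 0, 0.1, -15.7, 0, 0, 0, 1, 0, 0.1, -15.7, 0, 0, 0, 1, 0, 0.1, -15.7, 0, 0, 0, 1, 0, 0.1, -15.7, 0, 0, 0, 1, 0, 0.1, -15.7, 0, 0, 0, 1, 0, 0.1, -15.7, 0, 0, 0]}}

```text
time_s: 22.18
ee_pos: [0.4887, -0.3534, 0.0201]
eef_rot: [-3.125, -0.004, -1.588]
force: [0.3, -0.9, -0.3]
grip_width: 0.0507
```

>>> {"op": "carry_out", "data": {"commands": [1, 0, 0, 0, 0, 0, 0, 1, 0, 0, 0, 0, 0, 0, 1, 0, 0, 4, 0, 0, 0, 1, 0, 0, 8, 0, 0, 0.1, 1, 0, 0, 12, 0, 0, 0.2, 1, 0, 0, 16, 0, 0, 0.3, 1, 0, 0, 20, 0, 0, 0.42, 1, 0, 0, 24, 0, 0, 0.54, 1, 0, 0, 28, 0, 0, 0.66, 1, -0.4, 3, 29, 0, 0, 0.78, 1, -0.8, 7, 29, 0, 0, 0.9, 1, -1.2, 11, 29, 0, 0, 1.02]}}

```text
time_s: 23.18
ee_pos: [0.4762, -0.2426, 0.3105]
eef_rot: [-3.125, -0.005, -0.564]
force: [1.3, -0.0, -0.7]
grip_width: 0.0442
```

>>> {"op": "carry_out", "data": {"commands": [1, -0.4, 4, 0, 0, 0, 0.12, 1, -0.8, 8, 0, 0, 0, 0.24, 1, -1.2, 12, 0, 0, 0, 0.36, 1, -1.6, 16, 0, 0, 0, 0.48, 1, -2.3, 20, 0, 0, 0, 0.5, 1, -2.3, 20.4, 0, 0, 0, 0.5, 1, -2.3, 20.4, 0, 0, 0, 0.5]}}

```text
time_s: 23.77
ee_pos: [0.453, -0.037, 0.3108]
eef_rot: [-3.125, -0.006, -0.061]
force: [-0.5, -0.6, 0.5]
grip_width: 0.0443
```

>>> {"op": "carry_out", "data": {"commands": [1, -0.2, 0, -4, 0, 0, -0.01, 1, -0.2, 0, -8, 0, 0, -0.01, 1, -0.2, 0, -10, 0, 0, -0.01, 1, -0.2, 0, -10.4, 0, 0, -0.01, 1, -0.2, 0, -10.5, 0, 0, -0.01, 1, -0.2, 0, -10.5, 0, 0, -0.01, -0.14, -0.2, 0, -10.5, 0, 0, -0.01, -0.14, -0.2, 0, -10.5, 0, 0, -0.01, -0.14, -0.2, 0, -10.5, 0, 0, -0.01, -0.14, -0.2, 0, -7, 0, 0, -0.01, -0.14, -0.2, 0, -3, 0, 0, -0.01, -0.14, -0.2, 0, 1, 0, 0, -0.01]}}

```text
time_s: 24.77
ee_pos: [0.4505, -0.0369, 0.3227]
eef_rot: [-3.125, -0.005, -0.071]
force: [-0.3, 0.3, 0.7]
grip_width: 0.0537
```

```bash
python3 -c "
from h import *
st();ware();tray()
q,d=viewer.camera('scene');cv2.imwrite('pics/s2.png',cv2.resize(q[80:380,200:540],(680,600)))"
```

```text
t 24.77 [ 0.4505 -0.0369  0.3227] [-179.    -0.3   -4.1] F [-0.3  0.3  0.7] w 0.0537
top 172 zmax 0.110 rect [ 592.4 -367.3] [45.  42.6] 39.3
top 207 zmax 0.130 rect [ 608.7 -483.2] [64.6 30.9] 2.2
tray 331 zmax 0.100 [-57. -27.] [-15.  15.]
tray 348 zmax 0.099 [-55.  32.] [-13.  73.]
tray 168 zmax 0.069 [-20. -75.] [ 21. -34.]
tray 342 zmax 0.100 [ 13. -24.] [55. 17.]
tray 212 zmax 0.069 [13. 32.] [54. 71.]
```

View pics/s2.png

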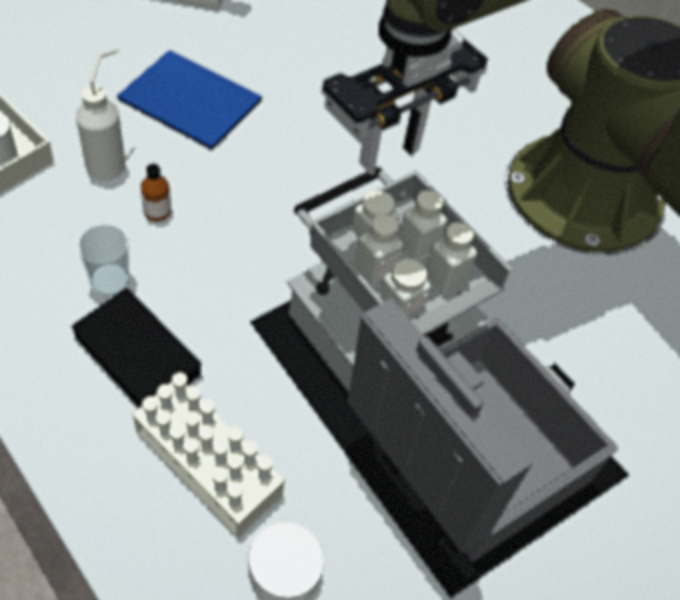

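All five are in the tray, the bench ware area is clear, and only the reagent remains. Next is the push bar: jaws turned to point along the tray's y, half open.

>>> {"op": "carry_out", "data": {"commands": [-0.1, -0.2, -3, 1, 0, 0, -0.12, -0.1, -0.4, -6, 1, 0, 0, -0.24, -0.1, -0.6, -8.2, 1, 0, 0, -0.36, -0.1, -0.6, -8.2, 1, 0, 0, -0.48, -0.1, -0.6, -8.2, 1, 0, 0, -0.6, -0.1, -0.6, -8.2, 1, 0, 0, -0.72, -0.1, -0.6, -8.2, 1, 0, 0, -0.84, -0.1, -0.6, -8.2, 1, 0, 0, -0.96, -0.1, -0.6, -8.2, 1, 0, 0, -1.08, -0.1, -0.6, -8.2, 1, 0, 0, -1.2, -0.1, -0.6, -8.2, 1, 0, 0, -1.32, -0.1, -0.6, -8.2, 1, 0, 0, -1.44]}}

```text
time_s: 25.92
ee_pos: [0.4455, -0.119, 0.3327]
eef_rot: [-3.127, -0.011, -1.517]
force: [0.5, -0.4, 0.5]
grip_width: 0.0515
```

>>> {"op": "carry_out", "data": {"commands": [-0.1, 0, 0, 0, 0, 0, -0.12, -0.1, 0, 0, 0, 0, 0, -0.135, -0.1, 0, 0, 0, 0, 0, -0.135]}}

```text
time_s: 26.17
ee_pos: [0.4453, -0.1189, 0.332]
eef_rot: [-3.128, -0.01, -1.649]
force: [-0.1, 0.0, 0.2]
grip_width: 0.0524
```

```bash
python3 -c "
from h import *
st()
W=cloud(viewer.camera('scene')[1],viewer.camera_info('scene')).reshape(-1,3);W=W[np.isfinite(W).all(1)]
u=W[:,:2]@X;v=W[:,:2]@Y;m=(W[:,2]>.186)&(W[:,2]<.206)&(v<-.06)&(v>-.12)&(abs(u-.452)<.05);print(m.sum(),v[m].min(),v[m].max(),W[m].mean(0),W[m][:,2].max())"
```

```text
t 26.17 [ 0.4453 -0.1189  0.332 ] [-179.2   -0.6  -94.5] F [-0.1  0.   0.2] w 0.0524
195 -0.09333103142336911 -0.07556535949743835 [ 0.4454791  -0.11566603  0.19582109] 0.20200226159174367
```

>>> {"op": "carry_out", "data": {"commands": [-0.1, 0, 0.1, -4, 0, 0, 0, -0.1, 0, 0.1, -8, 0, 0, 0, -0.1, 0, 0.1, -12, 0, 0, 0, -0.1, 0, 0.1, -15, 0, 0, 0, -0.1, 0, 0.1, -16.1, 0, 0, 0, -0.1, 0, 0.1, -16.1, 0, 0, 0, 1, 0, 0.1, -16.1, 0, 0, 0, 1, 0, 0.1, -16.1, 0, 0, 0, 1, 0, 0.1, -16.1, 0, 0, 0, 1, 0, 0.1, -16.1, 0, 0, 0, 1, 0, 0.1, -16.1, 0, 0, 0, 1, 0, 0.1, -16.1, 0, 0, 0], "force": 25}}

```text
time_s: 27.22
ee_pos: [0.4456, -0.1191, 0.1719]
eef_rot: [-3.127, -0.013, -1.647]
force: [-5.2, -25.8, 4.2]
grip_width: 0.0154
```

```bash
python3 -c "
from h import *
st()
for p in np.arange(.05,1.25,.05):
    a=np.arctan2(.055,-.185)-p; dv=.193*np.cos(a)+.185; dz=.193*np.sin(a)-.055
    print(round(p,2),*(np.r_[dv*Y,dz]*100).round(1),end=' | ')"
```

```text
t 27.22 [ 0.4456 -0.1191  0.1719] [-179.1   -0.8  -94.4] F [ -5.2 -25.8   4.2] w 0.0154
0.05 0.0 0.3 0.9 | 0.1 0.0 0.6 1.8 | 0.15 0.1 1.0 2.7 | 0.2 0.1 1.5 3.6 | 0.25 0.1 1.9 4.4 | 0.3 0.2 2.4 5.2 | 0.35 0.2 3.0 6.0 | 0.4 0.3 3.6 6.8 | 0.45 0.3 4.2 7.5 | 0.5 0.4 4.9 8.2 | 0.55 0.4 5.6 8.9 | 0.6 0.5 6.3 9.5 | 0.65 0.5 7.1 10.1 | 0.7 0.6 7.9 10.6 | 0.75 0.7 8.7 11.1 | 0.8 0.7 9.5 11.6 | 0.85 0.8 10.4 12.0 | 0.9 0.8 11.3 12.4 | 0.95 0.9 12.2 12.7 | 1.0 1.0 13.1 13.0 | 1.05 1.1 14.0 13.3 | 1.1 1.1 15.0 13.5 | 1.15 1.2 15.9 13.6 | 1.2 1.3 16.9 13.7 |
```

>>> {"op": "carry_out", "data": {"commands": [1, 0, -0.15, 0, 0, 0, 0, 1, 0, -0.15, 0, 0, 0, 0], "force": 20}}

```text
time_s: 27.38
ee_pos: [0.4455, -0.1193, 0.1718]
eef_rot: [-3.127, -0.01, -1.647]
force: [-0.1, 11.4, -0.5]
grip_width: 0.0152
```

>>> {"op": "carry_out", "data": {"commands": [1, 0, 0.3, 0.9, 0, 0, 0, 1, 0, 0.6, 1.8, 0, 0, 0, 1, 0.1, 1, 2.7, 0, 0, 0, 1, 0.1, 1.5, 3.6, 0, 0, 0, 1, 0.1, 1.9, 4.4, 0, 0, 0, 1, 0.2, 2.4, 5.2, 0, 0, 0]}}

```text
time_s: 27.88
ee_pos: [0.4473, -0.0958, 0.2246]
eef_rot: [-3.127, -0.012, -1.647]
force: [-5.5, -7.7, -0.3]
grip_width: 0.0156
```

```bash
python3 -c "
from h import *
st()
q,d=viewer.camera('scene');cv2.imwrite('pics/s3.png',cv2.resize(q[80:380,200:540],(680,600)))
W=cloud(d,viewer.camera_info('scene')).reshape(-1,3);W=W[np.isfinite(W).all(1)]
u=W[:,:2]@X;v=W[:,:2]@Y;m=(W[:,2]>.15)&(W[:,2]<.4)&(v<-.02)&(v>-.12)&((abs(u-.39)<.01)|(abs(u-.515)<.01));print(m.sum(),W[m].mean(0))"
```

```text
t 27.88 [ 0.4473 -0.0958  0.2246] [-179.2   -0.7  -94.4] F [-5.5 -7.7 -0.3] w 0.0156
133 [ 0.48831335 -0.07821919  0.2387326 ]
```

View pics/s3.png

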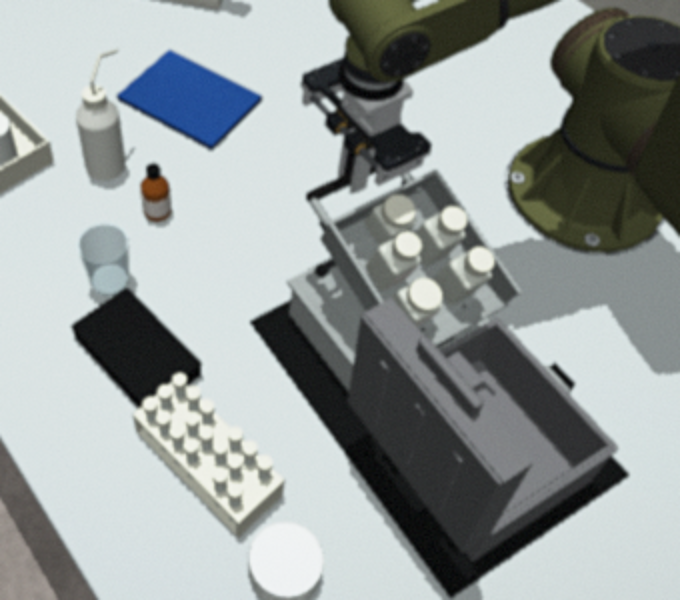

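The barrow is tipping with the bar in the jaws (about 0.3 rad at crop 360,180), and the load is still standing. Continuing along the arc.

>>> {"op": "carry_out", "data": {"commands": [1, 0, 0.6, 0.8, 0, 0, 0, 1, 0.1, 1.2, 1.6, 0, 0, 0, 1, 0.1, 1.8, 2.3, 0, 0, 0, 1, 0.2, 2.5, 3, 0, 0, 0, 1, 0.2, 3.2, 3.7, 0, 0, 0, 1, 0.3, 3.9, 4.3, 0, 0, 0, 1, 0.3, 4.7, 4.9, 0, 0, 0, 1, 0.4, 5.5, 5.4, 0, 0, 0, 1, 0.5, 6.3, 5.9, 0, 0, 0, 1, 0.5, 7.1, 6.4, 0, 0, 0, 1, 0.6, 8, 6.8, 0, 0, 0, 1, 0.6, 8.9, 7.2, 0, 0, 0]}}

```text
time_s: 28.93
ee_pos: [0.4539, -0.0057, 0.2993]
eef_rot: [-3.124, -0.012, -1.647]
force: [5.8, -3.0, -0.6]
grip_width: 0.0151
```

>>> {"op": "carry_out", "data": {"commands": [1, 0.1, 0.9, 0.3, 0, 0, 0, 1, 0.2, 1.8, 0.6, 0, 0, 0, 1, 0.3, 2.7, 0.9, 0, 0, 0, 1, 0.3, 3.7, 1.1, 0, 0, 0, 1, 0.4, 4.6, 1.2, 0, 0, 0, 1, 0.5, 5.5, 1.3, 0, 0, 0, 1, 0.5, 5.5, 1.3, 0, 0, 0, 1, 0.5, 5.5, 1.3, 0, 0, 0, 1, 0.5, 5.5, 1.3, 0, 0, 0]}}

```text
time_s: 29.68
ee_pos: [0.4587, 0.0494, 0.3123]
eef_rot: [-3.125, -0.012, -1.647]
force: [-5.0, 1.1, 3.5]
grip_width: 0.0152
```

```bash
python3 -c "
from h import *
st()
q,d=viewer.camera('scene');cv2.imwrite('pics/s4.png',cv2.resize(q[80:380,200:540],(680,600)))"
```

```text
t 29.68 [0.4587 0.0494 0.3123] [-179.    -0.7  -94.4] F [-5.   1.1  3.5] w 0.0152
```

View pics/s4.png

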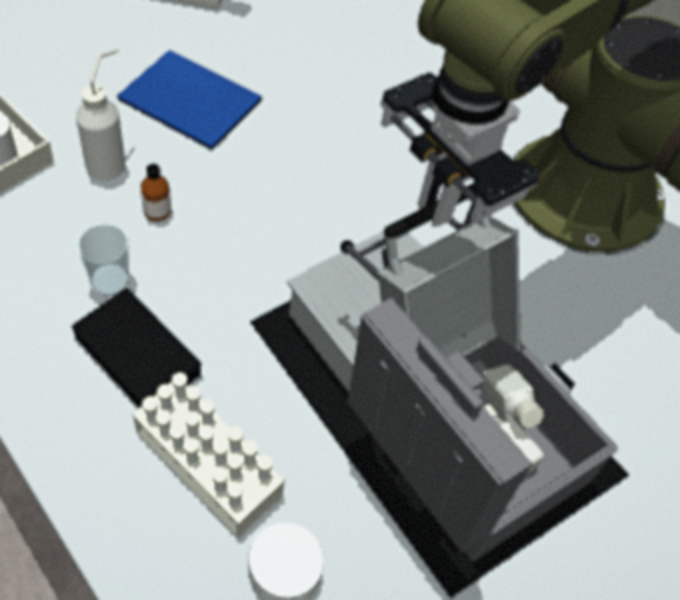

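```bash
python3 -c "
from h import *
q,d=viewer.camera('top');cv2.imwrite('pics/t4.png',cv2.resize(q[150:300,130:330],(800,600),interpolation=cv2.INTER_CUBIC))
W=cloud(d,viewer.camera_info('top'));"
```

```text
(no output)
```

View pics/t4.png

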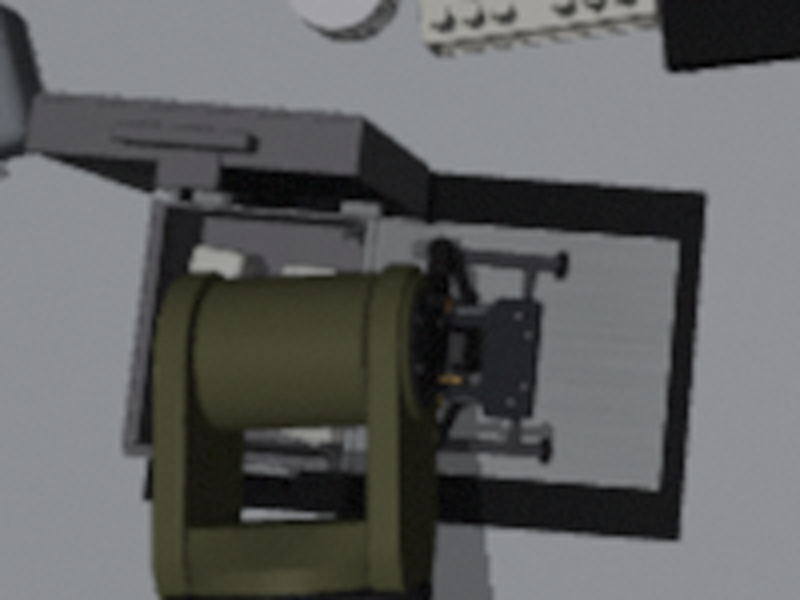

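>>> {"op": "carry_out", "data": {"commands": [1, -0.1, -1, -0.1, 0, 0, 0, 1, -0.2, -1.9, -0.2, 0, 0, 0, 1, -0.2, -2.9, -0.4, 0, 0, 0, 1, -0.3, -3.8, -0.7, 0, 0, 0, 1, -0.4, -4.7, -1, 0, 0, 0, 1, -0.5, -5.6, -1.3, 0, 0, 0, 1, -0.5, -6.5, -1.7, 0, 0, 0, 1, -0.6, -7.4, -2.1, 0, 0, 0, 1, -0.6, -8.2, -2.6, 0, 0, 0, 1, -0.7, -9, -3.1, 0, 0, 0, 1, -0.8, -9.8, -3.6, 0, 0, 0, 1, -0.8, -10.6, -4.2, 0, 0, 0]}}

```text
time_s: 30.78
ee_pos: [0.4503, -0.0576, 0.2695]
eef_rot: [-3.126, -0.012, -1.648]
force: [-4.5, 0.9, -1.1]
grip_width: 0.0155
```

```bash
python3 -c "
from h import *
st()
q,d=viewer.camera('scene');cv2.imwrite('pics/s5.png',cv2.resize(q[80:380,200:540],(680,600)))"
```

```text
t 30.78 [ 0.4503 -0.0576  0.2695] [-179.1   -0.7  -94.4] F [-4.5  0.9 -1.1] w 0.0155
```

View pics/s5.png

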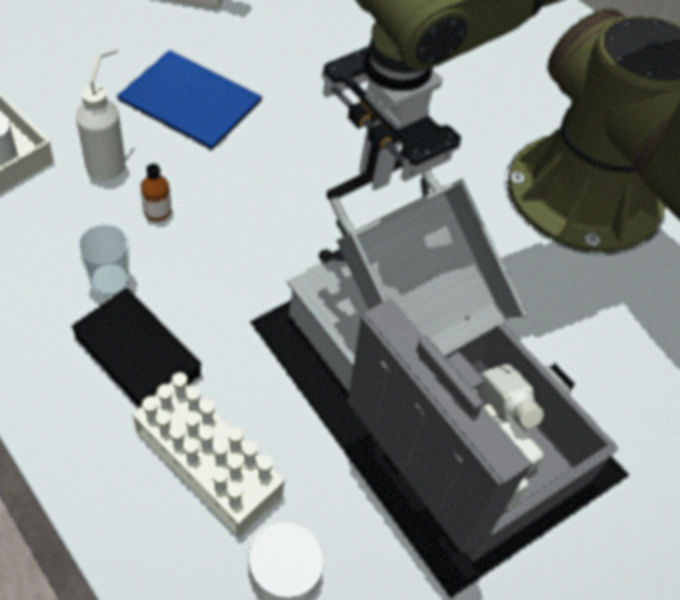

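The tray is empty and the ware is in the bin (crop 510,395). Lowering the barrow the rest of the way.

>>> {"op": "carry_out", "data": {"commands": [1, -0.1, -0.7, -0.6, 0, 0, 0, 1, -0.1, -1.4, -1.3, 0, 0, 0, 1, -0.2, -2.1, -2, 0, 0, 0, 1, -0.2, -2.7, -2.7, 0, 0, 0, 1, -0.3, -3.3, -3.5, 0, 0, 0, 1, -0.3, -3.9, -4.3, 0, 0, 0, 1, -0.4, -4.4, -5.1, 0, 0, 0, 1, -0.4, -4.8, -5.9, 0, 0, 0, 1, -0.4, -5.3, -6.8, 0, 0, 0, 1, -0.5, -5.7, -7.7, 0, 0, 0, 1, -0.5, -6, -8.6, 0, 0, 0, 1, -0.5, -6.2, -9.3, 0, 0, 0]}}

```text
time_s: 31.83
ee_pos: [0.4458, -0.1195, 0.1756]
eef_rot: [-3.125, -0.009, -1.648]
force: [-0.9, 33.7, 30.8]
grip_width: 0.0152
```

```bash
python3 -c "
from h import *
st()
W=cloud(viewer.camera('scene')[1],viewer.camera_info('scene')).reshape(-1,3);W=W[np.isfinite(W).all(1)]
u=W[:,:2]@X;v=W[:,:2]@Y
m=(v>.0)&(v<.12)&(abs(u-.452)<.06)&(W[:,2]>.1);A=np.c_[v[m],np.ones(m.sum())];print(np.linalg.lstsq(A,W[m][:,2],rcond=None)[0])"
```

```text
t 31.83 [ 0.4458 -0.1195  0.1756] [-179.1   -0.5  -94.4] F [-0.9 33.7 30.8] w 0.0152
[-0.35603682  0.21428331]
```

```bash
python3 -c "
from h import *
W=cloud(viewer.camera('scene')[1],viewer.camera_info('scene')).reshape(-1,3);W=W[np.isfinite(W).all(1)]
u=W[:,:2]@X;v=W[:,:2]@Y
for a in np.arange(-.02,.16,.02):
    m=(v>a)&(v<a+.02)&(abs(u-.452)<.06)&(W[:,2]>.1)&(W[:,2]<.25); print(round(a,2),m.sum(),np.median(W[m][:,2]).round(3))
st()"
```

```text
-0.02 259 0.186
0.0 260 0.186
0.02 266 0.186
0.04 270 0.185
0.06 281 0.185
0.08 271 0.185
0.1 260 0.186
0.12 262 0.186
0.14 350 0.189
t 31.93 [ 0.4458 -0.1194  0.1747] [-179.1   -0.5  -94.4] F [10.8 16.6 -6.9] w 0.0157
```

The barrow is down and level. Releasing the bar and rising.

>>> {"op": "carry_out", "data": {"commands": [-0.1, 0, 0, 0, 0, 0, 0, -0.1, 0, 0, 0, 0, 0, 0, -0.1, 0, 0, 0, 0, 0, 0, -0.1, 0, 0, 3, 0, 0, 0, -0.1, 0, 0, 7, 0, 0, 0, -0.1, 0, 0, 11, 0, 0, 0, -0.1, 0, 0, 15, 0, 0, 0, -0.1, 0, 0, 19, 0, 0, 0, 1, 0, 0, 23, 0, 0, 0, 1, 0, 0, 25, 0, 0, 0]}}

```text
time_s: 32.77
ee_pos: [0.4457, -0.1198, 0.4295]
eef_rot: [-3.12, -0.011, -1.648]
force: [-0.3, 0.4, -0.6]
grip_width: 0.0417
```

```bash
python3 -c "
from h import *
st()
p,d=viewer.camera('top');cv2.imwrite('pics/t6.png',cv2.resize(p[150:300,130:330],(800,600),interpolation=cv2.INTER_CUBIC))
for c in('top','scene'):
  W=cloud(viewer.camera(c)[1],viewer.camera_info(c)).reshape(-1,3);W=W[np.isfinite(W).all(1)]
  u=W[:,:2]@X-.4525;v=W[:,:2]@Y-.26
  m=(abs(u)<.09)&(abs(v)<.10)&(W[:,2]<.3);print('in-bin zmax',np.percentile(W[m][:,2],[50,99,100]))
  m=(u>.02)&(u<.25)&(abs(v)<.13)&(W[:,2]>.2)&(W[:,2]<.4);Q=np.c_[u,v,W[:,2]][m]
  for z in np.arange(.2,.36,.02):
    q=Q[(Q[:,2]>z)&(Q[:,2]<z+.02)]
    if len(q):print(c,round(z,2),len(q),q.min(0).round(3),q.max(0).round(3),np.percentile(q[:,0],[10,50,90]).round(3))"
```

```text
t 32.77 [ 0.4457 -0.1198  0.4295] [-178.8   -0.6  -94.5] F [-0.3  0.4 -0.6] w 0.0417
in-bin zmax [0.03833741 0.1018923  0.10711718]
top 0.2 43 [ 0.081 -0.128  0.201] [0.148 0.109 0.219] [0.108 0.118 0.142]
top 0.22 52 [ 0.08  -0.129  0.22 ] [0.147 0.109 0.24 ] [0.081 0.114 0.137]
top 0.24 41 [ 0.109 -0.112  0.24 ] [0.15  0.111 0.26 ] [0.11  0.121 0.145]
top 0.26 36 [ 0.11  -0.111  0.261] [0.149 0.108 0.28 ] [0.111 0.122 0.144]
top 0.28 36 [ 0.111 -0.112  0.281] [0.151 0.109 0.298] [0.112 0.127 0.147]
top 0.3 1181 [ 0.094 -0.112  0.302] [0.152 0.112 0.32 ] [0.112 0.131 0.148]
top 0.32 189 [ 0.094 -0.046  0.32 ] [0.132 0.044 0.34 ] [0.12  0.125 0.131]
top 0.34 3 [ 0.121 -0.041  0.34 ] [0.128 0.018 0.34 ] [0.122 0.123 0.127]
in-bin zmax [0.04976416 0.10116534 0.10446936]
scene 0.2 367 [ 0.104 -0.109  0.2  ] [0.149 0.111 0.22 ] [0.143 0.145 0.147]
scene 0.22 381 [ 0.105 -0.111  0.22 ] [0.15  0.111 0.24 ] [0.144 0.145 0.148]
scene 0.24 405 [ 0.107 -0.11   0.24 ] [0.151 0.111 0.26 ] [0.145 0.146 0.149]
scene 0.26 447 [ 0.108 -0.11   0.26 ] [0.151 0.111 0.28 ] [0.146 0.147 0.15 ]
scene 0.28 458 [ 0.108 -0.11   0.28 ] [0.151 0.111 0.3  ] [0.146 0.148 0.148]
scene 0.3 2106 [ 0.09  -0.112  0.3  ] [0.151 0.111 0.32 ] [0.11  0.132 0.148]
scene 0.32 383 [ 0.117 -0.045  0.32 ] [0.13  0.045 0.34 ] [0.119 0.127 0.128]
scene 0.34 7 [ 0.121 -0.038  0.34 ] [ 0.13  -0.01   0.341] [0.122 0.124 0.128]
```

View pics/t6.png

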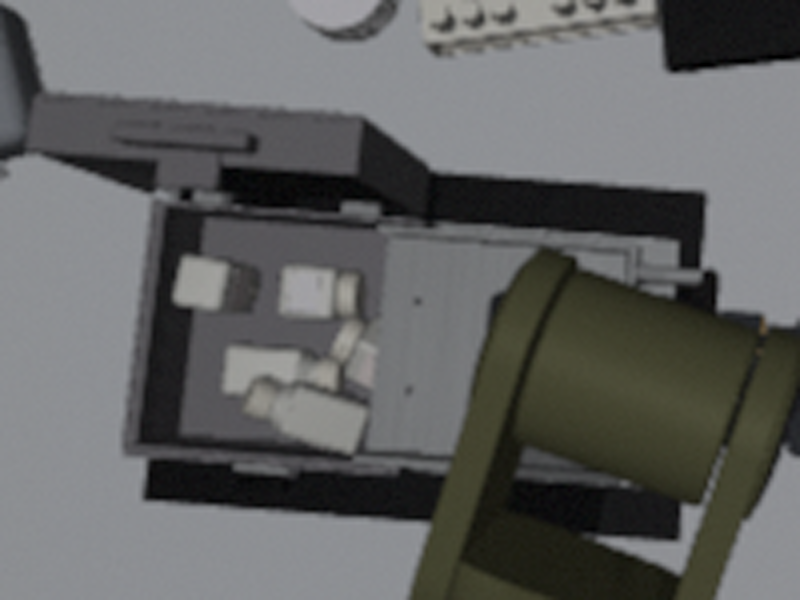

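All five items lie inside the bin (crop 200,283; 315,290; 360,355; 270,370; 320,415). The lid's outer face is at bin x of about +0.148, leaning slightly back. I'll go high over the lid to its far side.

>>> {"op": "carry_out", "data": {"commands": [1, 2, 3.3, 1, 0, 0, 0, 1, 4, 6.6, 1, 0, 0, 0, 1, 6, 10, 1, 0, 0, 0, 1, 8, 13.3, 1, 0, 0, 0, 1, 10.2, 16.6, 1, 0, 0, 0, 1, 12.3, 20, 1, 0, 0, 0, 1, 14.4, 23.5, 1, 0, 0, 0, 1, 16.6, 27, 1, 0, 0, 0, 1, 18.8, 30.5, 1, 0, 0, 0, 1, 20.5, 33.2, 1, 0, 0, 0, 1, 20.5, 33.2, 1, 0, 0, 0, 1, 20.5, 33.2, 1, 0, 0, 0]}}

```text
time_s: 33.92
ee_pos: [0.6521, 0.2134, 0.4313]
eef_rot: [-3.129, -0.012, -1.647]
force: [0.4, -0.3, -0.7]
grip_width: 0.0003
```

>>> {"op": "carry_out", "data": {"commands": [1, 0, 0, -4, 0, 0, 0, 1, 0, 0, -8, 0, 0, 0, 1, 0, 0, -12, 0, 0, 0, 1, 0, 0, -13.6, 0, 0, 0, 1, 0, 0, -13.6, 0, 0, 0]}}

```text
time_s: 34.33
ee_pos: [0.6504, 0.2117, 0.2909]
eef_rot: [-3.135, -0.015, -1.648]
force: [-0.2, -0.2, -0.8]
grip_width: 0.0004
```

```bash
python3 -c "
from h import *
st()
H=np.array([.4525+.106,.26]);HW=H[0]*X+H[1]*Y
for th in (1.6,1.5,1.4,1.3,1.2,1.1,1.0,.9,.8,.7,.6,.5,.4,.3,.2,.1,0):
    for r,o in ((.19,.041),):
        x=-r*np.cos(th)+o*np.sin(th)+.008*np.sin(th)*(th>.5); z=r*np.sin(th)+o*np.cos(th)+.107
        print(th,(HW+x*X).round(3),round(z,3),'u',round(x+.106,3))
q,d=viewer.camera('scene');cv2.imwrite('pics/s7.png',cv2.resize(q[80:380,200:540],(680,600)))"
```

```text
t 34.33 [0.6504 0.2117 0.2909] [-179.6   -0.9  -94.4] F [-0.2 -0.2 -0.8] w 0.0004
1.6 [0.631 0.213] 0.296 u 0.161
1.5 [0.612 0.215] 0.299 u 0.141
1.4 [0.592 0.216] 0.301 u 0.122
1.3 [0.573 0.218] 0.301 u 0.102
1.2 [0.553 0.219] 0.299 u 0.083
1.1 [0.534 0.221] 0.295 u 0.063
1.0 [0.515 0.222] 0.289 u 0.045
0.9 [0.497 0.223] 0.281 u 0.026
0.8 [0.479 0.225] 0.272 u 0.009
0.7 [0.463 0.226] 0.261 u -0.008
0.6 [0.448 0.227] 0.248 u -0.023
0.5 [0.43  0.228] 0.234 u -0.041
0.4 [0.418 0.229] 0.219 u -0.053
0.3 [0.408 0.23 ] 0.202 u -0.063
0.2 [0.399 0.231] 0.185 u -0.072
0.1 [0.392 0.231] 0.167 u -0.079
0 [0.387 0.232] 0.148 u -0.084
```

View pics/s7.png

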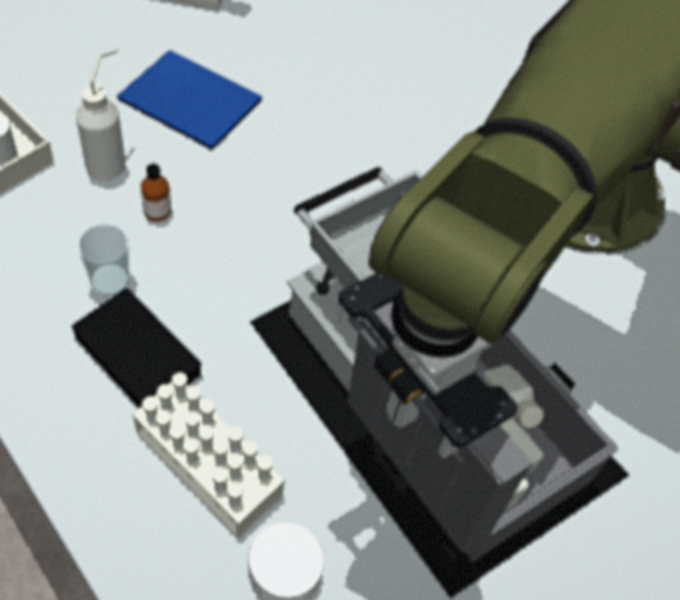

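The fingers are behind the lid's outer face with the gripper body clear above its lip. Now pushing it over toward the robot.

>>> {"op": "carry_out", "data": {"commands": [1, -1, 0.1, 0, 0, 0, 0, 1, -2, 0.2, 0.2, 0, 0, 0, 1, -3, 0.3, 0.4, 0, 0, 0, 1, -4, 0.3, 0.5, 0, 0, 0, 1, -5, 0.4, 0.6, 0, 0, 0, 1, -6, 0.5, 0.7, 0, 0, 0, 1, -7, 0.5, 0.7, 0, 0, 0, 1, -8, 0.6, 0.7, 0, 0, 0, 1, -9, 0.7, 0.7, 0, 0, 0, 1, -10, 0.8, 0.6, 0, 0, 0, 1, -11, 0.9, 0.4, 0, 0, 0, 1, -11.6, 0.9, 0.3, 0, 0, 0]}}

```text
time_s: 35.38
ee_pos: [0.535, 0.2208, 0.3005]
eef_rot: [-3.127, -0.012, -1.648]
force: [1.1, 0.5, 0.3]
grip_width: 0.0004
```

```bash
python3 -c "
from h import *
q,d=viewer.camera('scene');cv2.imwrite('pics/s8.png',cv2.resize(q[80:380,200:540],(680,600)))"
```

```text
(no output)
```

View pics/s8.png

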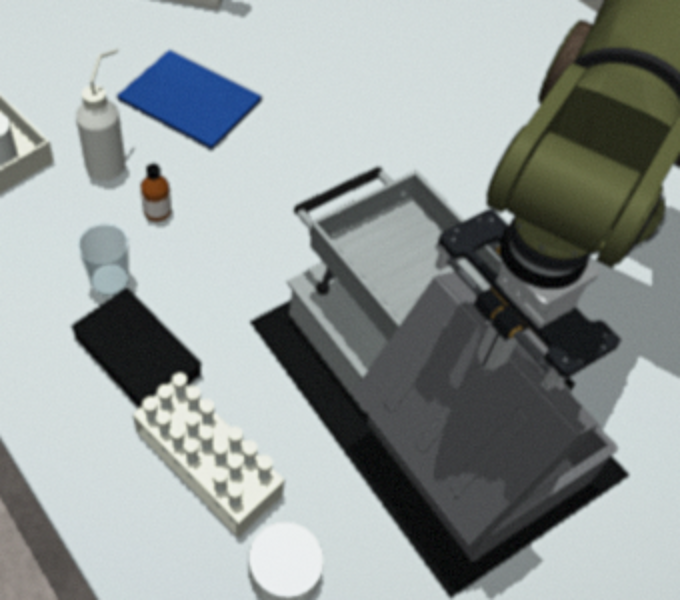

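The lid is following the fingers (about 1.1 rad). Continuing down the arc.

>>> {"op": "carry_out", "data": {"commands": [1, -1, 0.1, -0.5, 0, 0, 0, 1, -2, 0.1, -1, 0, 0, 0, 1, -2.9, 0.2, -1.4, 0, 0, 0, 1, -3.8, 0.2, -1.9, 0, 0, 0, 1, -4.7, 0.3, -2.4, 0, 0, 0, 1, -5.6, 0.4, -2.9, 0, 0, 0, 1, -6.4, 0.4, -3.5, 0, 0, 0, 1, -7.2, 0.5, -4.1, 0, 0, 0, 1, -8, 0.5, -4.8, 0, 0, 0, 1, -8.7, 0.6, -5.4, 0, 0, 0, 1, -9.6, 0.7, -6.2, 0, 0, 0, 1, -10.4, 0.7, -7, 0, 0, 0]}}

```text
time_s: 36.43
ee_pos: [0.4305, 0.2279, 0.2308]
eef_rot: [-3.126, -0.011, -1.648]
force: [1.5, 0.2, 0.3]
grip_width: 0.0008
```

>>> {"op": "carry_out", "data": {"commands": [1, -0.5, 0, -0.8, 0, 0, 0, 1, -1, 0.1, -1.5, 0, 0, 0, 1, -1.5, 0.1, -2.3, 0, 0, 0, 1, -2, 0.1, -3.2, 0, 0, 0, 1, -2.5, 0.2, -4, 0, 0, 0, 1, -2.9, 0.2, -4.9, 0, 0, 0]}}

```text
time_s: 36.93
ee_pos: [0.4011, 0.23, 0.181]
eef_rot: [-3.126, -0.011, -1.648]
force: [0.6, -0.1, 0.6]
grip_width: 0.0006
```

>>> {"op": "carry_out", "data": {"commands": [1, -0.4, 0, -0.8, 0, 0, 0, 1, -0.8, 0, -1.5, 0, 0, 0, 1, -1, 0, -1.9, 0, 0, 0, 1, -1.2, 0, -2.2, 0, 0, 0, 1, -1.3, 0, -2.5, 0, 0, 0, 1, -1.3, 0, -2.8, 0, 0, 0, 1, -1.3, 0, -3, 0, 0, 0, 1, -1.3, 0, -3.2, 0, 0, 0, 1, -1.3, 0, -3.3, 0, 0, 0]}}

```text
time_s: 37.68
ee_pos: [0.388, 0.23, 0.1479]
eef_rot: [-3.126, -0.011, -1.648]
force: [-5.7, -2.7, 14.4]
grip_width: 0.0008
```

>>> {"op": "carry_out", "data": {"commands": [1, 0, 0, -0.15, 0, 0, 0, 1, 0, 0, -0.3, 0, 0, 0, 1, 0, 0, -0.3, 0, 0, 0]}}

```text
time_s: 37.93
ee_pos: [0.3881, 0.2301, 0.1475]
eef_rot: [-3.125, -0.011, -1.648]
force: [-14.6, -7.4, 36.5]
grip_width: 0.0007
```

```bash
python3 -c "
from h import *
st()
for c in('scene','top'):
  W=cloud(viewer.camera(c)[1],viewer.camera_info(c)).reshape(-1,3);W=W[np.isfinite(W).all(1)]
  u=W[:,:2]@X-.4525;v=W[:,:2]@Y-.26
  m=(u>-.08)&(u<.09)&(abs(v)<.10)&(W[:,2]<.2)&(W[:,2]>.12);A=np.c_[u[m],np.ones(m.sum())];z=W[m][:,2]
  for _ in range(5):
    s=np.linalg.lstsq(A,z,rcond=None)[0];k=abs(z-A@s)<.004;A,z=A[k],z[k]
  print(c,len(z),s)"
```

```text
t 37.93 [0.3881 0.2301 0.1475] [-179.1   -0.6  -94.4] F [-14.6  -7.4  36.5] w 0.0007
scene 4743 [-0.00706538  0.14884536]
top 2719 [0.00116577 0.14778905]
```

Level at 148 mm and it no longer gives under 36 N, so it's shut. Retreating to check.

>>> {"op": "carry_out", "data": {"commands": [1, 0, 0, 1, 0, 0, 0, 1, 0, 0, 4, 0, 0, 0, 1, 0, 0, 8, 0, 0, 0, 1, 0, 0, 12, 0, 0, 0, 1, 0, 0, 16, 0, 0, 0, 1, 0, -4, 18, 0, 0, 0, 1, 0, -8, 18, 0, 0, 0, 1, 0, -12, 18, 0, 0, 0, 1, 0, -16, 18, 0, 0, 0, 1, 0, -20, 18, 0, 0, 0, 1, 0, -24, 18, 0, 0, 0, 1, 0, -28, 18, 0, 0, 0]}}

```text
time_s: 39.03
ee_pos: [0.3875, -0.0517, 0.3276]
eef_rot: [-3.125, -0.011, -1.648]
force: [-0.1, 0.2, 0.3]
grip_width: 0.0005
```

>>> {"op": "carry_out", "data": {"commands": [1, 0, -4, 0, 0, 0, 0, 1, 0, -8, 0, 0, 0, 0, 1, 0, -12, 0, 0, 0, 0, 1, 0, -16, 0, 0, 0, 0, 1, 0, -20, 0, 0, 0, 0, 1, 0, -20, 0, 0, 0, 0, 1, 0, -20, 0, 0, 0, 0]}}

```text
time_s: 39.62
ee_pos: [0.3871, -0.253, 0.3268]
eef_rot: [-3.126, -0.01, -1.651]
force: [0.8, 1.2, -0.4]
grip_width: 0.0004
```

```bash
python3 -c "
from h import *
st()
for c in('scene','top'):
  q,d=viewer.camera(c)
  if c=='scene':cv2.imwrite('pics/s9.png',cv2.resize(q[80:380,200:540],(680,600)))
  W=cloud(d,viewer.camera_info(c)).reshape(-1,3);W=W[np.isfinite(W).all(1)]
  u=W[:,:2]@X-.4525;v=W[:,:2]@Y-.26
  m=(u>-.08)&(u<.09)&(abs(v)<.10)&(W[:,2]<.2)&(W[:,2]>.12);A=np.c_[u[m],np.ones(m.sum())];z=W[m][:,2]
  for _ in range(5):
    s=np.linalg.lstsq(A,z,rcond=None)[0];k=abs(z-A@s)<.004;A,z=A[k],z[k]
  print(c,len(z),s)
  m=(abs(u)<.06)&(v>-.27)&(v<-.12)&(W[:,2]>.15)&(W[:,2]<.23);print('tray floor',np.percentile(W[m][:,2],[5,50,95]))"
```

```text
t 39.62 [ 0.3871 -0.253   0.3268] [-179.1   -0.6  -94.6] F [ 0.8  1.2 -0.4] w 0.0004
scene 4983 [-0.00360742  0.14868051]
tray floor [0.18265232 0.18560727 0.18882363]
top 3082 [-0.00114715  0.14788786]
tray floor [0.18124605 0.18460586 0.18821443]
```

View pics/s9.png

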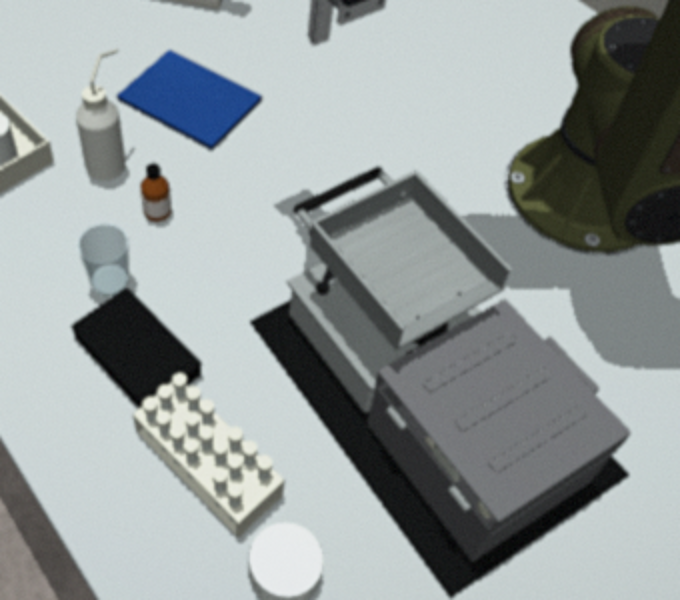

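The lid is level and shut, the barrow is down, the bench is clear and the gripper is free.

```bash
python3 -c "
from station import ticket
print(ticket.hand_in())"
```

```text
the job is handed in; nothing more can be done
None
```

The job is done and handed in at about 40 s of robot time; the hand-in reports no verdict.

- **What I did:** I loaded all five used items (3 bottles, 2 jars) into the tray and lifted the push bar in the jaws, stopping at about 1.2 rad. After the load tipped into the bin, I lowered the barrow at about 0.6 rad/s. Then I pushed the lid over from behind and pressed it shut with the closed fingers.
- **Last checks:**
  - Before the lid was closed, the top view showed all five items inside the bin.
  - The tray is empty and its floor is level at about 185 mm, so the barrow is on its feet.
  - The lid's top face is level within about 0.004 rad at 148 mm in both cameras, and it didn't give under 36 N, so I take it as caught.
  - In the final picture the other bench items look where they started, and the gripper is clear of everything.
- **Readings to note:**
  - Side forces of up to about 34 N showed at the wrist while gripping and setting down the bar, and 36 N during the final lid press. I did not measure the force on the gripper's body.
  - One automatic slope fit of the tray gave a false tilt because other points got into it. A repeat with a height limit showed the floor level.

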